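Unbar the tool rack and lay its tube and brush in the parts tray

ROBOT

A 6-joint arm with a two-finger parallel gripper is mounted at the origin on a cart in front of the work surface, level with it; the furniture and walls round the work are solid. World frame = base frame: x ahead of the robot, y to its left, z up, the work surface at z = 0. Lengths are in m, angles in rad, forces in N, time in s.
With the tool pointing down it reaches from about 0.35 to 0.975 m from the base axis. Payload 4.9 kg.
Tool frame: the origin (TCP) lies on the mounting face of the last link; the fingertips stand 173 mm ahead of it and the grasp point (between the pads) lies ctrl.pinch_z ahead of it (ctrl.pinch_z is the distance from the TCP to the grasp point, in m); z points along the fingers, y is the line along which they close (so a half turn about z gives the same grasp; the last joint's range is limited). The gripper opens to 85 mm and grips with 20 to 120 N. Pads are 22 mm wide; open, the fingers measure 114 mm over their backs; the gripper's body (76 mm by 85 mm) begins 54 mm behind the grasp point. The pads swing forward as they close: fully open they stand 13 mm farther back than shut.
Start: joints at [1.068, 0.053, 1.613, -0, 1.476, -0.119], TCP at [0.234, 0.58, 0.405] pointing down, gripper open.
Joint ranges: [-3.01, 3.01], [-1.01, 2.22], [0.06, 2.58], [-1.02, 4.17], [0.09, 2.62], [-3.14, 3.14]. Speed limits (rad/s): [2.57, 2.57, 3.14, 3.14, 3.14, 3.14].

INTERFACE

Orientations are given as a rotation vector (axis times angle).
In Python, from station import telemetry, eyes, ctrl gives the robot as it stands.
- The arm moves only by the tool apply_moves, never from a script. Its argument "plan" is a list of rows, each a list of 5 numbers: the finger opening in m, from 0 to 0.0854, then the shift along the tool's x, y, z in m, then the turn about the tool's z in rad. In form: [[jaw, x, y, z, roll], ...]. A call has 1 to 12 rows; each row is the pose to reach, as a shift and turn from the pose commanded when the call began, along the tool's axes at that moment; what a row does not reach only later rows make up. A row lasts 1/12 s, in which the tool goes at most 41.7 mm and 7.16 degrees, less where a joint would pass 70% of its speed; a pose out of reach is approached as far as the arm can. A call with a gripper value outside its range is refused whole. The fingers move at their own pace and stop on an object; "newtons" is the grip in N (left out, the last holds). Time passes only in rows, so rows that repeat a pose let the fingers close. It gives the time, the measured TCP pose, the force, the opening and the grip force at its end, in the units of the state.
- telemetry.get_obs(): the state, without advancing time (a new reading comes with each control period).
- eyes.get_image(name): name is "side" or "top"; returns a dict with "img" (384x512x3 uint8, blue, green, red), "range_z" (384x512 float32, m along the optical axis (not along the pixel's ray), 0 where there is no reading), "K" (3x3 intrinsics, pixels), "pose" (4x4, takes a point from camera to world coordinates). Camera axes: x right, y down, z forward; pixel columns grow to the right and rows downward; lengths in m; the calibration is good to about 2 mm. A picture is of the moment at which its call begins.
- ctrl.finish_job(): hands the job in; it is judged then, once.
Trained networks look in a picture, given as the dict that the camera call returned (one of the last four; its "shot" number tells which), for a name from the list of things; names that differ only in an ending like _2 or _b are one class to them, and where a whole thing is asked for, a point or a joint stands for the part that bears it (a point fixed in the world has none). Each returns a list of dicts, best first, with "confidence" (0 to 1); they miss things now and then, are a little off and sometimes report something else, mostly with a low value. They report only what shows in the picture. A call takes as long as a camera call.
- eyes.search_frame(thing, picture): "box" ([left, top, right, bottom] in pixels, round what is visible of it).
- eyes.outline_of(thing, picture): "region" (384x512 bool, what is visible of it) and "box" ([left, top, right, bottom] in pixels, round what is visible of it).
- eyes.tip_of(thing, picture): "point" ([column, row] in pixels: a listed point, or the origin of a listed thing).
The state is a dict: "t": time; "q": joint angles; "dq": joint speeds; "effort": joint torques, N m; "tool_pos": TCP position; "tool_rot": TCP orientation; "contact_force": force on the tool from outside, world axes, zero at the start; "wrist_torque": the same for the moment, N m; "opening": finger opening in m; "grip_force": force on a finger pad.
Only numpy, scipy, OpenCV 4.12 (cv2) and the standard library are available. Lean on these libraries where they do the work, as an engineer would, in place of code of your own. Each camera call takes 0.05 s, during which the arm holds its last target. There are 200 camera calls.

TASK

The small wooden rack holds a white lubricant tube and a small brush behind a retaining bar with an orange grip. First lift the bar out of its two open brackets and lay it flat, lengthwise, on the blue mat, leaving the tube and the brush in the rack meanwhile; then take the tube and the brush out and lay both flat in the black parts tray. Set things down without dropping them, and leave the small black carton and the white carton on the bench where they are.

Things in the scene. Friction and masses are not known exactly. Their poses are not given: they have to be found in the camera images.
- rack: Wooden bench rack, fixed, 140 mm wide, 175 mm high. Origin on the bench below the middle of its ramp; x points from its front to its back, z up; it stands sideways, its open front to the robot's right. Footprint x -56 to +72 mm. The ramp rises from front to back at 30 degrees to the bench and holds two long parts side by side, lying along the slope, foot on a ledge.
- ramp_mid (a point): Point of the ramp's surface midway between the two bays, at half the parts' length, 50 mm above the bench; axes as the rack's (not tilted). Ramp's outward normal (-0.5, 0, 0.866), uphill (0.866, 0, 0.5). Bay centres at y = +26 and -26 mm. Each bay has 6 mm high ribs (27 mm apart) beside its lowest and highest part only; the middle 60 mm is free for fingers.
- shelf_edge (a point): Middle of the lower front edge of the rack's fixed shelf board, at x = +24 mm, z = 165 mm of the rack. The board overhangs the upper ends of the parts, so an upright gripper has no room over them: lean it 30 degrees, square to the ramp (fingers pointing down and toward the rack's back), and draw things 60 mm or more out square to the ramp before raising them.
- bar_center (a point): Retaining bar, 0.1 to 0.2 kg: flat aluminium, 146 mm long (its y), 18 mm wide (x), 10 mm thick (z); the point is the middle of the flat bar, 5 mm above its underside. An orange grip block, 16 mm (y) x 18 mm (x), stands on its middle and reaches from 5 to 41 mm from the point along the bar's +z.
- bar: The same bar; origin at the middle of its underside. At the start its +z is square to the ramp, x uphill, underside 27 mm off the ramp, in two open steel brackets 62 mm left and right of its middle. Their cheeks rise 16 mm above its underside with 2 mm play each side and are open along its +z: lift it more than 16 mm square to the ramp to free it.
- tube_center (a point): White lubricant tube with red cap, rigid, about 0.1 kg: 114 mm long along its y, 24 mm thick; cap (15 mm thick, 19 mm long) at -y. The point is its centre, 12 mm above its underside. At the start it lies in one of the rack's bays (which one varies), cap uphill, underside (-z) on the ramp. Round: it can roll.
- part_lube_tube: The same tube; origin in the middle of its underside.
- brush_center (a point): Small brush, 0.03 kg: 116 mm long along its y, 14 mm wide (x) and thick (z); handle from -16 to +58 mm of y, bristles at the -y end. The point is its centre, 7 mm above its underside. At the start it lies in the other bay, bristles uphill, underside (-z) on the ramp.
- part_bench_brush: The same brush; origin in the middle of its underside.
- tray: Black open parts tray, loose, 0.6 kg, 110 mm (x) x 160 mm (y) outside, 22 mm high, walls and floor 3 mm thick; the parts fit in along its y, side by side; origin at the centre of its underside on the bench.
- mat: Thin blue mat, fixed on the bench, 100 mm (x) x 200 mm (y), 3 mm thick; origin at the centre of its underside. The bar belongs along its y, either way round. (Overhead, in the arm's way only: a thin hanging sign at x = 0.19 m, y = -0.20 to 0.32 m, its lower edge 0.88 m above the bench; keep the elbow below or clear of it.)
- white_carton: Bystander, loose: white and black carton, 60 x 98 x 34 mm; origin at the centre of its underside
- small_black_carton: Bystander, loose: small black carton with a white label, 58 x 60 x 40 mm; origin at the centre of its underside

How it is judged:
By the outcome, as a careful person would: the job done as asked, in the order asked, and still so for the second after the job is handed in, with the robot touching nothing.
It also fails if it takes over 72 s, if anything falls off the work surface, if the arm or the gripper's body presses on something with over 40 N, if the wrist force passes 120 N, or if a joint passes its speed limit or range.

## Working session

There is one attempt and no reset: what is moved stays moved. The work goes in short steps, Python scripts to look and compute and a tool call to move; the robot and the scene stay as the last step left them, time stands still between calls to the robot, and variables do not carry over. Pictures are saved under pics/ and viewed, at most 10 in all, crops included, and the job is handed in when it is done.

Besides the shell and the picture viewer there is one more tool, called after "Emit:" as name(argument=value, ...) on one line, values as JSON. apply_moves: Moves the arm, as the interface text tells. Its arguments: {"type":"object","properties":{"plan":{"type":"array","items":{"type":"array","items":{"type":"number"}}},"newtons":{"type":"number"}},"required":["plan"]}

```bash
ls; mkdir -p pics
cat > h.py <<'E'
import numpy as np, cv2
from scipy.spatial.transform import Rotation as R
from station import telemetry, eyes, ctrl
def world(p,uv,z=None):
    u,v=uv;K=p["K"];T=p["pose"]
    d=T[:3,:3]@np.linalg.solve(K,[u,v,1.]);o=T[:3,3]
    if z is None:
        w=p["range_z"][int(v)-2:int(v)+3,int(u)-2:int(u)+3];w=w[w>0]
        return o+d*np.median(w) if len(w) else None
    return o+d*(z-o[2])/d[2]
def cloud(p,m):
    v,u=np.nonzero(m&(p["range_z"]>0));z=p["range_z"][v,u]
    c=np.linalg.solve(p["K"],np.stack([u,v,np.ones_like(u)])*1.0)*z
    return (p["pose"][:3,:3]@c).T+p["pose"][:3,3]
E
python3 - <<'E'
from h import *
np.set_printoptions(precision=4,suppress=True)
print(telemetry.get_obs(),ctrl.pinch_z)
for n in("side","top"):
    p=eyes.get_image(n);cv2.imwrite(f"pics/{n}0.png",p["img"]);print(n,p["pose"],p["K"])
    for t in["rack","ramp_mid","shelf_edge","bar_center","bar","tube_center","brush_center","tray","mat","white_carton","small_black_carton"]:
        for r in eyes.tip_of(t,p)[:1]:
            print(t,np.round(r["point"],1),round(r["confidence"],2),"depthpt",world(p,r["point"]),"z0",world(p,r["point"],0))
E
```

```text
pics
{'t': 0.0, 'q': array([ 1.068 ,  0.0534,  1.6143, -0.    ,  1.476 , -0.119 ]), 'dq': array([-0.0009,  0.0024, -0.002 , -0.0009,  0.0021, -0.001 ]), 'effort': array([ -0.0001, -39.3664, -37.0176,  -0.0001,   0.0069,  -0.    ]), 'tool_pos': array([0.2339, 0.5793, 0.4035]), 'tool_rot': array([-0.5991, -3.0833,  0.0032]), 'contact_force': array([-0.0978, -0.4344, -0.1523]), 'wrist_torque': array([-0.0069,  0.0166,  0.001 ]), 'grip_force': 0.0, 'opening': 0.08512267565769249} 0.1547
side [[ 0.9841 -0.1072  0.1419  0.3038]
 [-0.1771 -0.6628  0.7275 -0.828 ]
 [ 0.016  -0.7411 -0.6713  0.9669]
 [ 0.      0.      0.      1.    ]] [[495.6444   0.     251.4158]
 [  0.     495.6444 190.8841]
 [  0.       0.       1.    ]]
rack [289.  243.9] 0.58 depthpt [ 0.5594 -0.0262  0.0328] z0 [0.5684 0.002  0.    ]
ramp_mid [283.6 312.2] 0.66 depthpt [ 0.507  -0.2012  0.003 ] z0 [ 0.5076 -0.1992  0.    ]
shelf_edge [287.3 190. ] 0.86 depthpt [0.5691 0.0625 0.135 ] z0 [ 0.6122  0.207  -0.    ]
bar_center [290.1 217.6] 0.58 depthpt [ 0.5623 -0.0048  0.1048] z0 [0.5938 0.0953 0.    ]
bar [285.5 313.7] 0.
[... 1000 characters left out ...]
  ]
bar_center [288.5 189.9] 0.64 depthpt [0.558  0.0143 0.0951] z0 [0.6272 0.0408 0.    ]
bar [287.  190.7] 0.62 depthpt [0.5553 0.0176 0.0928] z0 [0.6223 0.0436 0.    ]
tube_center [296.2 188.8] 0.5 depthpt [ 0.5557 -0.0089  0.1156] z0 [0.6413 0.0212 0.    ]
brush_center [286.2 204.7] 0.74 depthpt [0.5111 0.0002 0.0914] z0 [0.5729 0.0242 0.    ]
tray [349.1 247.4] 0.75 depthpt [ 0.5134 -0.194   0.0022] z0 [ 0.5148 -0.1938  0.    ]
mat [160.8 176.3] 0.57 depthpt [0.4349 0.3552 0.1105] z0 [0.5024 0.4256 0.    ]
white_carton [154.7 208.7] 0.65 depthpt [0.372  0.3514 0.0343] z0 [0.3893 0.3715 0.    ]
small_black_carton [239.1 193.2] 0.66 depthpt [0.5313 0.16   0.0288] z0 [0.5501 0.1715 0.    ]
```

Run:
```python
import cv2,numpy as np
s=cv2.imread("pics/side0.png");t=cv2.imread("pics/top0.png")
cv2.imwrite("pics/s1.png",cv2.resize(s[110:360,150:400],(600,600),interpolation=cv2.INTER_CUBIC))
cv2.imwrite("pics/t1.png",cv2.resize(t[110:310,100:400],(800,533),interpolation=cv2.INTER_CUBIC))
```

```text
(no output)
```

View pics/s1.png

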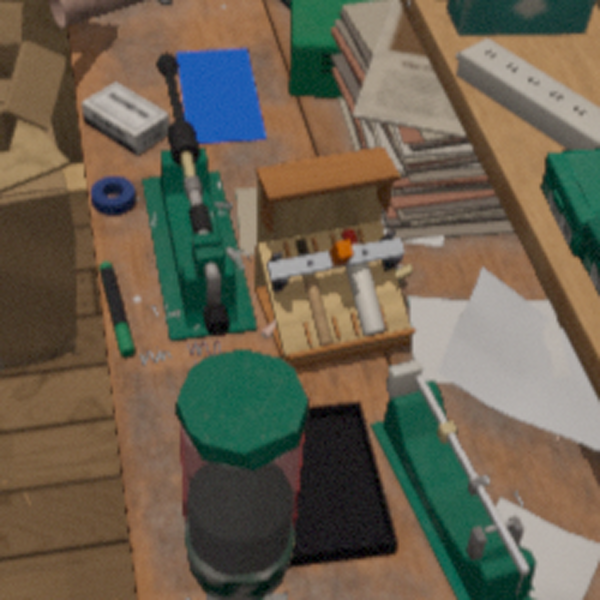

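View pics/t1.png

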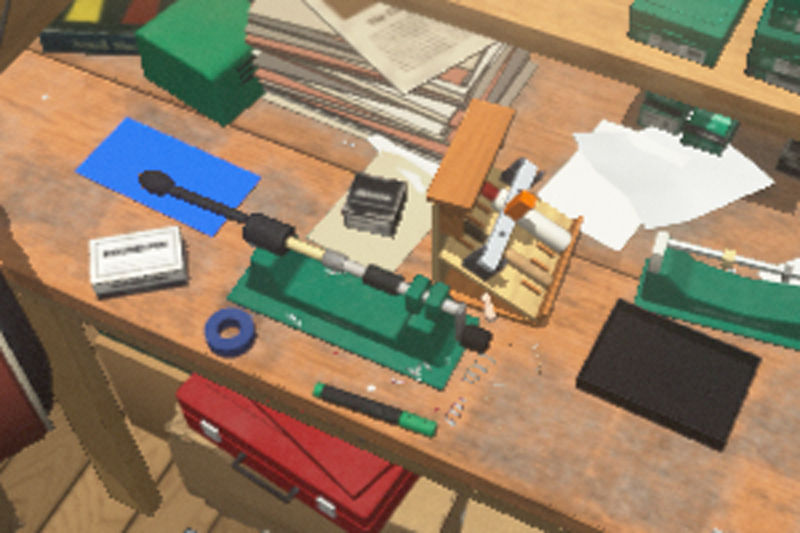

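The rack sits mid-bench with its open front towards −y. The tube is in the far bay (side crop ~365,300) and the brush in the near bay (~318,310). The orange grip is at (343,250), and the tray is at (345,480). In the top crop, a lathe stands between the rack and the mat, with its rod end over the mat's near part.

Next I measure precisely.

Run:
```python
from h import *
np.set_printoptions(precision=4,suppress=True)
P={n:eyes.get_image(n) for n in("side","top")}
for n,p in P.items():
    print("==",n)
    for t,z in[("rack",0),("ramp_mid",.05),("shelf_edge",.165),("bar_center",.0777),("tube_center",.0604),("brush_center",.0561),("tray",0),("mat",0)]:
        r=eyes.tip_of(t,p)
        for q in r[:2]: print(t,round(q["confidence"],2),world(p,q["point"],z))
    for t in["bar","part_lube_tube","part_bench_brush","tray","mat","white_carton","small_black_carton"]:
        r=eyes.outline_of(t,p)
        if not r: print(t,"none");continue
        c=cloud(p,cv2.erode(r[0]["region"].astype(np.uint8),np.ones((2,2)))>0)
        if t in("tray","mat"): c=c[abs(c[:,2]-.01)<.02]
        m=np.median(c,0);w,V=np.linalg.eigh(np.cov((c-m).T))
        rect=cv2.minAreaRect(c[:,:2].astype(np.float32)*1000)
        print(t,round(r[0]["confidence"],2),len(c),"med",m,"ax",V[:,2],"rect",np.round(rect[0],1),np.round(rect[1],1),round(rect[2],1),"zmax",np.percentile(c[:,2],[2,98]))
    hsv=cv2.cvtColor(p["img"],cv2.COLOR_BGR2HSV)
    b=r and None
    m=cv2.inRange(hsv,(3,180,140),(18,255,255))>0
    c=cloud(p,m);c=c[(abs(c[:,0]-.56)<.06)&(abs(c[:,1])<.06)&(c[:,2]>.06)]
    print("orange",len(c),np.median(c,0),np.percentile(c,[5,95],axis=0) if len(c) else 0)
    m=cv2.inRange(hsv,(105,180,80),(125,255,255))>0
    c=cloud(p,m);c=c[(abs(c[:,2])<.01)&(c[:,1]>.25)];rc=cv2.minAreaRect(c[:,:2].astype(np.float32)*1000);print("blue",len(c),np.round(rc[0]),np.round(rc[1]),rc[2], "box",np.round(cv2.boxPoints(rc)))
    full=cloud(p,np.ones(p["img"].shape[:2],bool))
    s=full[(abs(full[:,0]-.57)<.12)&(abs(full[:,1]-.05)<.09)&(full[:,2]>.16)&(full[:,2]<.185)]
    rc=cv2.minAreaRect(s[:,:2].astype(np.float32)*1000);print("shelf",len(s),np.round(rc[0]),np.round(rc[1]),rc[2],np.round(cv2.boxPoints(rc)))
    # obstacle map
    k=(full[:,2]>.1)&(full[:,0]>.2)&(full[:,0]<.75)&(abs(full[:,1]-.1)<.5)
    H=np.zeros((12,20))
    np.maximum.at(H,(((full[k,0]-.2)/.05).astype(int).clip(0,11),((full[k,1]+.4)/.05).astype(int).clip(0,19)),full[k,2])
    print((H*1000).astype(int))
```

```text
== side
rack 0.61 [0.5899 0.0956 0.    ]
rack 0.56 [0.561  0.0011 0.    ]
ramp_mid 0.86 [0.5608 0.011  0.05  ]
shelf_edge 0.92 [0.5601 0.0295 0.165 ]
shelf_edge 0.7 [ 0.5292 -0.106   0.165 ]
bar_center 0.68 [0.5782 0.022  0.0777]
tube_center 0.57 [ 0.5889 -0.0001  0.0604]
brush_center 0.49 [ 0.5508 -0.0013  0.0561]
tray 0.7 [ 0.4993 -0.207   0.    ]
mat 0.77 [0.5082 0.4191 0.    ]
bar 0.58 391 med [0.5621 0.0049 0.0938] ax [-0.9951 -0.0987  0.0005] rect [566.2   2.8] [142.9  41.2] 2.0 zmax [0.083  0.1257]
part_lube_tube 0.85 237 med [ 0.5924 -0.02    0.0597] ax [-0.0684  0.8789  0.472 ] rect [593.1  -3.5] [ 21.9 101.5] 4.8 zmax [0.0403 0.091 ]
part_bench_brush 0.64 167 med [ 0.5416 -0.019   0.0521] ax [-0.0779  0.8643  0.4969] rect [542.8  -3.7] [17.7 98. ] 5.5 zmax [0.0323 0.0863]
tray 0.76 2110 med [ 0.5252 -0.2165  0.0037] ax [-0.2227 -0.9747  0.0198] rect [ 517.4 -200.9] [166.   93.2] 84.3 zmax [-0.0006  0.0226]
mat 0.85 1028 med [0.5122 0.4106 0.0038] ax [-0.0192 -0.9998  0.0003] rect [511.6 416.1] [200.3  94.2] 87.6 zmax [-0.0006  0.0081]
white_carton 0.79 624 med [0.3816 0.351
[... 3375 characters left out ...]
   0   0
    0 210]
 [433   0   0   0   0   0   0   0 105 106   0 100 108 105 110 115   0   0
    0 208]
 [  0   0   0   0   0   0   0   0 181 178   0   0   0   0   0   0   0   0
    0 207]
 [  0   0   0   0   0   0   0   0 180 179   0   0   0   0   0   0   0   0
    0 206]
 [100   0   0   0 101 101   0 133 180 182   0   0   0   0   0   0   0   0
    0 203]
 [  0   0   0   0   0 101   0   0 178 179 164 166 165 126 132 134   0   0
    0 210]
 [  0   0   0   0   0   0   0   0   0   0 167 166 166 165 166 160   0   0
    0 207]
 [301 301 338 337 337 257 256 254 210 240 244 241 384 406 405 427 427 266
  211 210]
 [  0   0   0   0   0   0   0   0   0   0   0   0   0   0   0   0   0   0
    0   0]]
```

Run:
```python
from h import *
np.set_printoptions(precision=1,suppress=True)
a=np.radians(95);X=np.array([np.cos(a),np.sin(a),0]);Y=np.array([-np.sin(a),np.cos(a),0]);Z=np.array([0,0,1.])
B=np.stack([X,Y,Z]); O=np.array([.565,.003,0])
for n in("side","top"):
    p=eyes.get_image(n);f=cloud(p,np.ones(p["img"].shape[:2],bool))
    s=f[(abs(f[:,0]-.57)<.12)&(abs(f[:,1]-.05)<.09)&(f[:,2]>.172)&(f[:,2]<.19)]
    rc=cv2.minAreaRect(s[:,:2].astype(np.float32)*1000)
    r=(s-O)@B.T*1000
    print(n,"shelf",rc,np.percentile(r,[1,50,99],axis=0))
    hsv=cv2.cvtColor(p["img"],cv2.COLOR_BGR2HSV)
    c=cloud(p,cv2.inRange(hsv,(3,180,140),(18,255,255))>0);c=c[(abs(c[:,0]-.56)<.06)&(abs(c[:,1])<.06)&(c[:,2]>.06)]
    print("orange",np.percentile((c-O)@B.T*1000,[3,50,97],axis=0))
    g=(f-O)@B.T*1000
    g=g[(g[:,0]>-80)&(g[:,0]<24)&(abs(g[:,1])<85)&(g[:,2]>5)&(g[:,2]<150)]
    h=g[:,0]*-.5+(g[:,2]-50)*.866; u=g[:,0]*.866+(g[:,2]-50)*.5
    print("ramp h",np.percentile(h,[10,30,50]))
    k=abs(h-37)<5;print("bar top: u",np.percentile(u[k],[5,50,95]),"y",np.percentile(g[k,1],[2,98]),k.sum())
    for sgn in(-1,1):
        k=(abs(g[:,1]-26*sgn)<18)&(h>7)&(u<-12)&(u>-50);print("part",sgn,k.sum(),"y",np.percentile(g[k,1],[3,50,97]),"h",np.percentile(h[k],[50,95]),"slope",np.polyfit(u[k],g[k,1],1))
    k=(abs(g[:,1])>50)&(abs(u)<25)&(h>12);print("bracket y",np.percentile(abs(g[k,1]),[2,50,98]),"h",np.percentile(h[k],[50,98]),"u",np.percentile(u[k],[2,98]))
```

```text
side shelf ((561.9306640625, 53.168701171875), (140.52024841308594, 52.75193786621094), 5.335554122924805) [[ 24.8 -69.3 172.3]
 [ 48.5   0.3 175.2]
 [ 73.6  67.9 178.8]]
orange [[-19.3  -7.4 120.1]
 [-12.   -1.1 125.1]
 [ -6.2   5.7 128.9]]
ramp h [-5.7 -1.5  2.2]
bar top: u [15.8 25.4 35.9] y [-70.6  68.9] 371
part -1 148 y [-37.8 -24.8 -15.5] h [19.9 24.8] slope [ -0.  -25.5]
part 1 84 y [ 9.2 24.7 39.9] h [11. 15.] slope [ 0.1 26.2]
bracket y [51.4 61.8 71.5] h [34.5 43.6] u [10.  24.6]
top shelf ((558.0367431640625, 52.93475341796875), (142.089599609375, 48.62853240966797), 5.528170585632324) [[ 26.7 -65.6 172.4]
 [ 49.5   7.6 175.6]
 [ 74.1  72.4 179.3]]
orange [[-17.4  -3.2 105.7]
 [ -7.9   2.4 125.1]
 [  8.9   9.9 129.9]]
ramp h [-8.  -0.5  7.3]
bar top: u [16.5 28.5 38.2] y [-68.1  73.4] 249
part -1 106 y [-31.4 -17.2 -11. ] h [20.3 24.7] slope [  0.  -19.2]
part 1 51 y [22.2 29.  33.7] h [11.5 15.1] slope [ 0.1 30.5]
bracket y [51.2 64.2 74. ] h [35.6 42.9] u [10.8 24.9]
```

```bash
cat >> h.py <<'E'
np.set_printoptions(precision=4,suppress=True)
A=np.radians(95.4);O=np.array([.5635,.0043,0])
RX=np.array([np.cos(A),np.sin(A),0]);RY=np.array([-np.sin(A),np.cos(A),0])
def rk(x,y,z): return O+(RX*x+RY*y)/1000+np.array([0,0,z/1000])
def go(g,yawdir=None):
    "shift (tool axes, mm) and roll to bring the grasp point to g, finger line along yawdir (2-vector)"
    o=telemetry.get_obs();M=R.from_rotvec(o["tool_rot"]).as_matrix()
    d=M.T@(np.array(g)-np.array([0,0,-1])*ctrl.pinch_z-o["tool_pos"])
    r=0
    if yawdir is not None:
        v=M.T@np.array([*yawdir[:2],0]);r=np.arctan2(-v[0],v[1]);r=(r+np.pi/2)%np.pi-np.pi/2
    print("t",round(o["t"],2),"shift",np.round(d,4),"roll",round(r,4),"q",o["q"].round(2),"open",round(o["opening"],4),"grip",round(o["grip_force"],1),"F",o["contact_force"].round(1),"zax",M[:,2].round(3),"yax",M[:,1].round(3),"grasp",(o["tool_pos"]+M[:,2]*ctrl.pinch_z).round(4))
E
python3 -c "
from h import *
print(rk(-13,0,250));go(rk(-13,0,250),RY)"
```

```text
[ 0.5647 -0.0086  0.25  ]
t 2.9 shift [-0.5269 -0.4215  0.    ] roll 1.0927 q [ 1.07  0.05  1.61 -0.    1.48 -0.12] open 0.0855 grip 0.0 F [ 0.3 -0.4  0.5] zax [ 0. -0. -1.] yax [ 0.374  0.927 -0.   ] grasp [0.234  0.5795 0.25  ]
```

Emit:
apply_moves(plan=[[0.04, -0.03, -0.024, 0, 0.1], [0.04, -0.06, -0.048, 0, 0.2], [0.04, -0.09, -0.072, 0, 0.3], [0.04, -0.12, -0.096, 0, 0.4], [0.04, -0.15, -0.12, 0, 0.5], [0.04, -0.18, -0.144, 0, 0.6], [0.04, -0.21, -0.168, 0, 0.7], [0.04, -0.24, -0.192, 0, 0.8], [0.04, -0.27, -0.216, 0, 0.9], [0.04, -0.3, -0.24, 0, 1.0], [0.04, -0.33, -0.264, 0, 1.093], [0.04, -0.36, -0.288, 0, 1.093]], newtons=25)

```text
t: 3.9
tool_pos: [0.4604, 0.1759, 0.4051]
tool_rot: [2.118, 2.32, 0.001]
contact_force: [0.5, 0.3, 0.0]
opening: 0.0402
grip_force: 0.0
```

```bash
python3 -c "
from h import *
go(rk(-13,0,250),RY)"
```

```text
t 3.9 shift [-0.1932  0.0871  0.0004] roll -0.0034 q [ 0.21 -0.27  1.91  0.    1.5   0.12] open 0.0402 grip 0.0 F [0.5 0.3 0. ] zax [ 0.001  0.    -1.   ] yax [0.996 0.091 0.001] grasp [0.4606 0.1759 0.2504]
```

Emit:
apply_moves(plan=[[0.04, -0.035, 0.016, 0, 0], [0.04, -0.07, 0.032, 0, 0], [0.04, -0.105, 0.048, 0, 0], [0.04, -0.14, 0.064, 0, 0], [0.04, -0.17, 0.077, 0, 0], [0.04, -0.187, 0.085, 0, 0], [0.04, -0.187, 0.085, 0.03, 0], [0.04, -0.187, 0.085, 0.06, 0], [0.04, -0.187, 0.085, 0.07, 0], [0.04, -0.187, 0.085, 0.07, 0]])

```text
t: 4.73
tool_pos: [0.5609, -0.0004, 0.3307]
tool_rot: [-2.111, -2.319, 0.007]
contact_force: [-0.5, -0.5, -0.0]
opening: 0.0398
grip_force: 0.0
```

Run:
```python
from h import *
go(rk(-13,0,131),RY)
p=eyes.get_image("side");q=eyes.get_image("top")
cv2.imwrite("pics/a.png",np.hstack([cv2.resize(p["img"][110:290,200:350],(400,480),interpolation=2),cv2.resize(q["img"][100:280,210:360],(400,480),interpolation=2)]))
```

```text
t 4.73 shift [-0.0086  0.0033  0.045 ] roll -0.0004 q [-0.13 -0.04  1.83  0.    1.36 -0.23] open 0.0398 grip 0.0 F [-0.5 -0.5 -0. ] zax [-0.007  0.001 -1.   ] yax [ 0.996  0.094 -0.007] grasp [ 0.5598 -0.0003  0.176 ]
```

View pics/a.png

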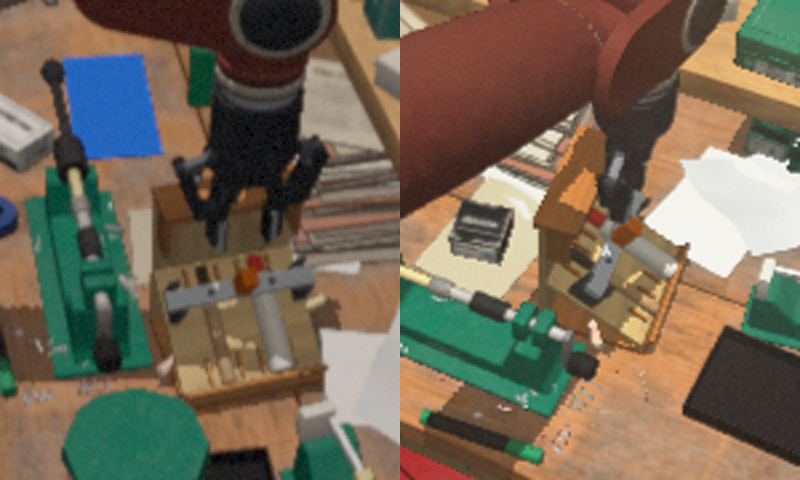

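The gripper hangs above the block, with its fingers at left-crop (218,228) and (270,218) and the orange grip at (248,278). Its line looks right.

Emit:
apply_moves(plan=[[0.04, -0.0086, 0.0033, 0.0, 0], [0.04, -0.0086, 0.0033, 0.01, 0], [0.04, -0.0086, 0.0033, 0.02, 0], [0.04, -0.0086, 0.0033, 0.02, 0], [0.04, -0.0086, 0.0033, 0.02, 0]])

```text
t: 5.25
tool_pos: [0.5659, -0.0087, 0.3136]
tool_rot: [-2.113, -2.322, 0.002]
contact_force: [0.8, -0.7, -0.8]
opening: 0.0397
grip_force: 0.0
```

Run:
```python
from h import *
go(rk(-13,0,131),RY)
for n in("side","top"):
    p=eyes.get_image(n)
    hsv=cv2.cvtColor(p["img"],cv2.COLOR_BGR2HSV)
    c=cloud(p,cv2.inRange(hsv,(3,180,140),(18,255,255))>0);c=c[(abs(c[:,0]-.56)<.03)&(abs(c[:,1])<.04)&(c[:,2]>.1)&(c[:,2]<.135)]
    print(len(c),c.mean(0),((c-O)@np.stack([RX,RY,[0,0,1]]).T*1000).mean(0))
```

```text
t 5.25 shift [ 0.0002 -0.0011  0.0279] roll -0.0002 q [-0.15 -0.01  1.84  0.    1.32 -0.24] open 0.0397 grip 0.0 F [ 0.8 -0.7 -0.8] zax [-0.002  0.    -1.   ] yax [ 0.996  0.094 -0.002] grasp [ 0.5656 -0.0086  0.1589]
0 [nan nan nan] [nan nan nan]
2 [ 0.5632 -0.002   0.1156] [ -6.2381   0.8968 115.6413]<stdin>:7: RuntimeWarning: Mean of empty slice.
  ret = um.true_divide(
```

Emit:
apply_moves(plan=[[0.04, 0, -0.001, 0.014, 0], [0.04, 0, -0.001, 0.028, 0], [0.04, 0, -0.001, 0.028, 0], [0.0, 0, -0.001, 0.028, 0], [0.0, 0, -0.001, 0.028, 0], [0.0, 0, -0.001, 0.028, 0], [0.0, 0, -0.001, 0.028, 0]], newtons=25)

```text
t: 5.93
tool_pos: [0.5655, -0.0089, 0.2874]
tool_rot: [2.114, 2.323, 0.001]
contact_force: [0.1, -0.3, -0.8]
opening: 0.0151
grip_force: 30.8
```

Run:
```python
from h import *
go(rk(-13,0,131),RY)
M=R.from_rotvec(telemetry.get_obs()["tool_rot"]).as_matrix()
n=RX*-.5+np.array([0,0,.866]);print("normal in tool",M.T@n)
```

```text
t 5.93 shift [ 0.0003 -0.0008  0.0017] roll -0.0002 q [-0.15  0.01  1.86 -0.    1.27 -0.24] open 0.0151 grip 30.8 F [ 0.1 -0.3 -0.8] zax [ 0.001 -0.    -1.   ] yax [0.996 0.094 0.001] grasp [ 0.5657 -0.0089  0.1327]
normal in tool [-0.5003  0.0011 -0.8658]
```

Emit:
apply_moves(plan=[[0, -0.0025, 0, -0.0043, 0], [0, -0.005, 0, -0.0087, 0], [0, -0.0075, 0, -0.013, 0], [0, -0.01, 0, -0.0173, 0], [0, -0.0125, 0, -0.0217, 0], [0, -0.016, 0, -0.0277, 0], [0, -0.02, 0, -0.0346, 0], [0, -0.025, 0, -0.0433, 0], [0, -0.03, 0, -0.052, 0], [0, -0.035, 0, -0.0606, 0], [0, -0.035, 0, -0.0606, 0]])

```text
t: 6.85
tool_pos: [0.5693, -0.0448, 0.3504]
tool_rot: [2.113, 2.319, 0.003]
contact_force: [0.8, -0.6, -0.6]
opening: 0.0151
grip_force: 30.8
```

Run:
```python
from h import *
go(rk(-13,0,131),RY)
p=eyes.get_image("side");q=eyes.get_image("top")
cv2.imwrite("pics/b.png",np.hstack([cv2.resize(p["img"][110:290,200:350],(400,480),interpolation=2),cv2.resize(q["img"][100:280,210:360],(400,480),interpolation=2)]))
```

```text
t 6.85 shift [ 0.0366 -0.0015  0.0646] roll -0.0012 q [-0.21 -0.04  1.79 -0.    1.38 -0.3 ] open 0.0151 grip 30.8 F [ 0.8 -0.6 -0.6] zax [ 0.005 -0.001 -1.   ] yax [0.996 0.093 0.004] grasp [ 0.57   -0.045   0.1957]
```

View pics/b.png

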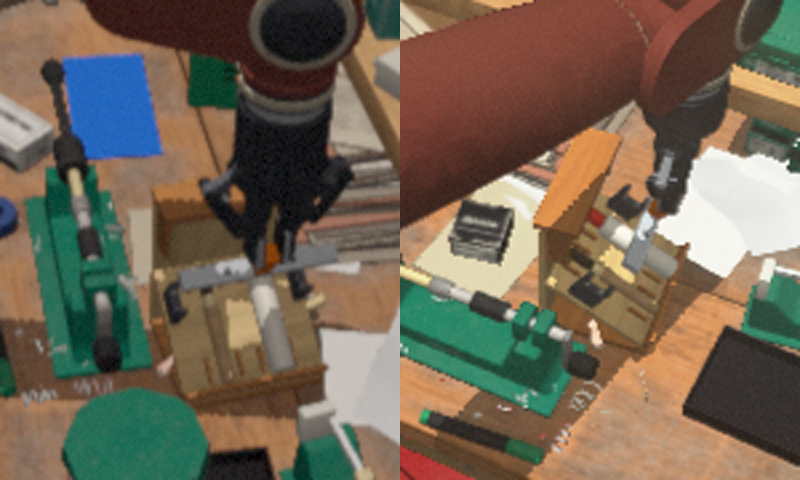

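Run:
```python
from h import *
m=np.array([.055,.998]);go([.52,.42,.30],m)
p=eyes.get_image("side");q=eyes.get_image("top")
for k in(p,q):
    f=cloud(k,np.ones(k["img"].shape[:2],bool));f=f[(f[:,0]>.36)&(f[:,0]<.62)&(f[:,1]>.3)&(f[:,1]<.55)&(f[:,2]>.015)&(f[:,2]<.25)]
    for a in np.arange(.36,.62,.02):
        s=f[(f[:,0]>=a)&(f[:,0]<a+.02)]
        if len(s):print(round(a,2),len(s),"y",s[:,1].min().round(3),s[:,1].max().round(3),"z",s[:,2].max().round(3))
```

```text
t 6.95 shift [ 0.4665 -0.0051 -0.1068] roll -1.4223 q [-0.21 -0.04  1.8   0.    1.38 -0.3 ] open 0.0153 grip 30.8 F [ 0.3 -0.5 -0.9] zax [ 0.001 -0.    -1.   ] yax [0.996 0.093 0.001] grasp [ 0.5689 -0.0441  0.1934]
0.36 158 y 0.321 0.424 z 0.042
0.38 152 y 0.313 0.416 z 0.041
0.4 97 y 0.323 0.399 z 0.04
0.42 118 y 0.301 0.379 z 0.11
0.44 29 y 0.302 0.379 z 0.111
0.6 101 y 0.39 0.412 z 0.075
0.36 46 y 0.315 0.344 z 0.038
0.38 20 y 0.312 0.322 z 0.037
0.6 56 y 0.453 0.515 z 0.093
```

Emit:
apply_moves(plan=[[0, 0, 0, -0.03, 0], [0, 0, 0, -0.06, 0], [0, 0, 0, -0.09, 0], [0, 0, 0, -0.105, 0], [0, 0, 0, -0.105, 0]])

```text
t: 7.47
tool_pos: [0.5691, -0.0435, 0.4571]
tool_rot: [2.11, 2.319, 0.006]
contact_force: [1.2, -0.5, 0.5]
opening: 0.0151
grip_force: 30.8
```

```bash
python3 -c "
from h import *
go([.52,.42,.30],[.055,.998])"
```

```text
t 7.47 shift [ 0.4661 -0.0051  0.0013] roll -1.4213 q [-0.21 -0.1   1.68  0.    1.56 -0.3 ] open 0.0151 grip 30.8 F [ 1.2 -0.5  0.5] zax [ 0.008 -0.001 -1.   ] yax [0.996 0.094 0.007] grasp [ 0.5702 -0.0438  0.3024]
```

Emit:
apply_moves(plan=[[0, 0.025, 0, 0, -0.06], [0, 0.06, 0, 0, -0.18], [0, 0.098, 0, 0, -0.3], [0, 0.136, 0, 0, -0.42], [0, 0.174, 0, 0, -0.54], [0, 0.212, 0, 0, -0.66], [0, 0.25, -0.001, 0, -0.78], [0, 0.288, -0.002, 0, -0.9], [0, 0.326, -0.003, 0, -1.02], [0, 0.364, -0.004, 0, -1.14], [0, 0.4, -0.005, 0, -1.24], [0, 0.43, -0.005, 0, -1.34]])

```text
t: 8.47
tool_pos: [0.522, 0.3864, 0.4492]
tool_rot: [-0.204, -3.131, 0.003]
contact_force: [0.5, -0.7, -1.0]
opening: 0.015
grip_force: 30.8
```

```bash
python3 -c "
from h import *
go([.52,.43,.15],[.055,.998])"
```

```text
t 8.47 shift [0.0071 0.0433 0.1444] roll -0.0751 q [ 0.52  0.09  1.5   0.    1.56 -0.92] open 0.015 grip 30.8 F [ 0.5 -0.7 -1. ] zax [-0.004 -0.002 -1.   ] yax [ 0.13   0.992 -0.002] grasp [0.5214 0.3862 0.2945]
```

Emit:
apply_moves(plan=[[0, 0.004, 0.025, 0, -0.05], [0, 0.006, 0.043, 0.01, -0.075], [0, 0.006, 0.043, 0.04, -0.075], [0, 0.006, 0.043, 0.07, -0.075], [0, 0.006, 0.043, 0.1, -0.075], [0, 0.006, 0.043, 0.13, -0.075], [0, 0.006, 0.043, 0.144, -0.075], [0, 0.006, 0.043, 0.144, -0.075], [0, 0.006, 0.043, 0.144, -0.075]])

```text
t: 9.22
tool_pos: [0.5227, 0.4272, 0.3066]
tool_rot: [-0.097, -3.137, 0.003]
contact_force: [0.5, 0.4, 0.2]
opening: 0.015
grip_force: 30.8
```

Run:
```python
from h import *
go([.52,.43,.10],[.055,.998])
p=eyes.get_image("side");q=eyes.get_image("top")
cv2.imwrite("pics/c.png",np.hstack([cv2.resize(p["img"][70:220,170:295],(400,480),interpolation=2),cv2.resize(q["img"][100:280,90:240],(400,480),interpolation=2)]))
for k in(p,q):
    f=cloud(k,np.ones(k["img"].shape[:2],bool));f=f[(abs(f[:,0]-.52)<.04)&(abs(f[:,1]-.43)<.09)&(f[:,2]>.05)&(f[:,2]<.15)]
    f=f[abs(f[:,1]-.43)>.03]
    print(len(f),f.min(0),f.max(0))
    w,V=np.linalg.eigh(np.cov(f.T));print(V.T,w)
    for a in np.arange(.5,.545,.005):
        s=f[(f[:,0]>=a)&(f[:,0]<a+.005)]
        if len(s):print(round(a,3),len(s),np.percentile(s[:,2],[5,50,95]))
```

```text
t 9.22 shift [0.0028 0.0028 0.0519] roll -0.0067 q [ 0.57  0.24  1.57  0.    1.33 -0.93] open 0.015 grip 30.8 F [0.5 0.4 0.2] zax [-0.003 -0.002 -1.   ] yax [ 0.062  0.998 -0.002] grasp [0.5223 0.4269 0.1519]
108 [0.4922 0.3526 0.1047] [0.5193 0.5    0.122 ]
[[ 0.3484 -0.024   0.937 ]
 [-0.9351  0.0596  0.3492]
 [-0.0642 -0.9979 -0.0017]] [0.    0.    0.003]
0.5 26 [0.1094 0.1158 0.1187]
0.505 27 [0.1075 0.1139 0.1165]
0.51 14 [0.1101 0.1118 0.1151]
0.515 7 [0.1087 0.1103 0.1135]
150 [0.4892 0.3547 0.1064] [0.5173 0.5007 0.1236]
[[ 0.2905 -0.0201  0.9567]
 [-0.9551  0.055   0.2912]
 [-0.0585 -0.9983 -0.0032]] [0.     0.     0.0029]
0.5 36 [0.1124 0.1178 0.1215]
0.505 23 [0.1104 0.1158 0.12  ]
0.51 10 [0.1108 0.1154 0.1174]
0.515 6 [0.1104 0.1123 0.1143]
```

View pics/c.png

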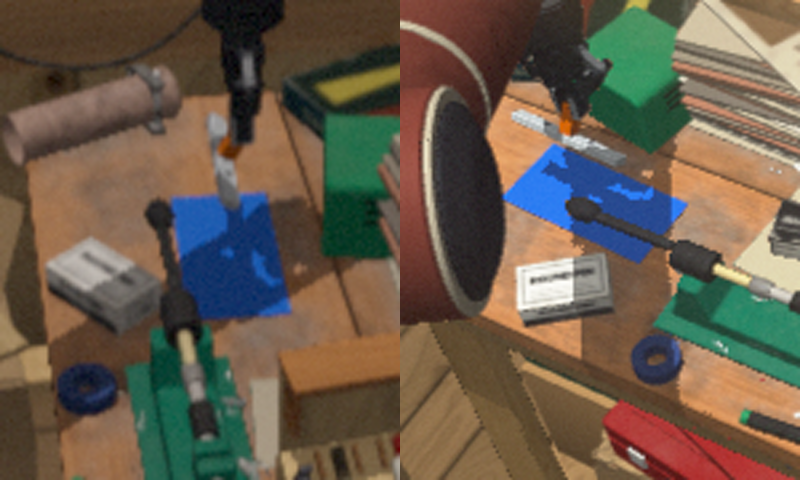

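The bar hangs over the mat (left crop 225,165), about 18° tilted, having already swung partly towards flat. I lower it until its low edge touches.

Emit:
apply_moves(plan=[[0, 0, 0, 0.03, 0], [0, 0, 0, 0.06, 0], [0, 0, 0, 0.085, 0], [0, 0, 0, 0.09, 0], [0, 0, 0, 0.093, 0], [0, 0, 0, 0.096, 0], [0, 0, 0, 0.098, 0], [0, 0, 0, 0.099, 0], [0, 0, 0, 0.1, 0], [0, 0, 0, 0.1, 0]], newtons=20)

```text
t: 10.15
tool_pos: [0.5235, 0.4275, 0.2094]
tool_rot: [0.097, 3.139, 0.002]
contact_force: [0.7, 0.6, 1.0]
opening: 0.0153
grip_force: 31.1
```

```bash
cat >> h.py <<'E'
def tilt(cx,cy,zlo,zhi,gap=.03,hx=.04,hy=.09):
    for n in("side","top"):
        k=eyes.get_image(n)
        f=cloud(k,np.ones(k["img"].shape[:2],bool));f=f[(abs(f[:,0]-cx)<hx)&(abs(f[:,1]-cy)<hy)&(f[:,2]>zlo)&(f[:,2]<zhi)&(abs(f[:,1]-cy)>gap)]
        w,V=np.linalg.eigh(np.cov(f.T));print(n,len(f),"lo/hi",np.percentile(f,[2,98],axis=0).round(4).tolist(),"normal",V[:,0]*np.sign(V[2,0]),"long",V[:,2])
E
python3 -c "
from h import *
go([.52,.43,.05],[.055,.998]);tilt(.51,.427,.008,.05)"
```

```text
t 10.15 shift [0.0036 0.0022 0.0047] roll -0.0068 q [ 0.57  0.35  1.62  0.    1.17 -0.93] open 0.0153 grip 31.1 F [0.7 0.6 1. ] zax [ 0.001  0.001 -1.   ] yax [0.062 0.998 0.001] grasp [0.5237 0.4277 0.0547]
side 117 lo/hi [[0.4818, 0.3514, 0.0086], [0.5195, 0.5024, 0.024]] normal [ 0.0053 -0.007   1.    ] long [-0.0446 -0.999  -0.0067]
top 149 lo/hi [[0.478, 0.3555, 0.0084], [0.5212, 0.5018, 0.0231]] normal [0.0947 0.0002 0.9955] long [-0.0411 -0.9991  0.0041]
```

Emit:
apply_moves(plan=[[0, 0, 0, 0.001, 0], [0, 0, 0, 0.002, 0], [0, 0, 0, 0.003, 0], [0, 0, 0, 0.004, 0], [0, 0, 0, 0.004, 0]])

```text
t: 10.67
tool_pos: [0.5246, 0.4277, 0.2087]
tool_rot: [0.097, 3.136, 0.001]
contact_force: [-2.4, -3.8, 14.2]
opening: 0.0151
grip_force: 32.7
```

```bash
python3 -c "
from h import *
go([.52,.43,.05],[.055,.998]);tilt(.50,.427,.012,.05)"
```

```text
t 10.67 shift [0.0048 0.002  0.004 ] roll -0.0067 q [ 0.57  0.35  1.62 -0.    1.17 -0.93] open 0.0151 grip 32.7 F [-2.4 -3.8 14.2] zax [ 0.004  0.001 -1.   ] yax [0.062 0.998 0.001] grasp [0.5252 0.4278 0.054 ]
side 93 lo/hi [[0.495, 0.3561, 0.0122], [0.5188, 0.4989, 0.0245]] normal [ 0.2492 -0.0088  0.9684] long [-0.0627 -0.998   0.0071]
top 121 lo/hi [[0.4909, 0.3564, 0.0131], [0.5148, 0.4984, 0.0228]] normal [ 0.1893 -0.0106  0.9819] long [-0.0607 -0.9982  0.0009]
```

Emit:
apply_moves(plan=[[0, 0.002, 0, 0.004, 0], [0, 0.004, 0, 0.004, 0], [0, 0.006, 0, 0.004, 0], [0, 0.008, 0, 0.004, 0], [0, 0.01, 0, 0.004, 0], [0, 0.01, 0, 0.004, 0]])

```text
t: 11.27
tool_pos: [0.5175, 0.4287, 0.2081]
tool_rot: [0.097, 3.125, 0.008]
contact_force: [5.9, -4.8, 17.4]
opening: 0.0152
grip_force: 33.6
```

```bash
python3 -c "
from h import *
go([.52,.43,.05],[.055,.998]);tilt(.50,.427,.01,.05)"
```

```text
t 11.27 shift [-0.0023  0.0014  0.0034] roll -0.0068 q [ 0.58  0.34  1.63 -0.    1.16 -0.93] open 0.0152 grip 33.6 F [ 5.9 -4.8 17.4] zax [ 0.015  0.005 -1.   ] yax [0.062 0.998 0.006] grasp [0.5199 0.4294 0.0534]
side 104 lo/hi [[0.49, 0.3576, 0.011], [0.5135, 0.5027, 0.0228]] normal [ 0.3281 -0.0233  0.9444] long [-0.0585 -0.9983 -0.0043]
top 117 lo/hi [[0.4892, 0.3572, 0.0109], [0.5102, 0.5019, 0.0243]] normal [ 0.2903 -0.0068  0.9569] long [ 0.0274  0.9996 -0.0012]
```

Emit:
apply_moves(plan=[[0, 0, 0, -0.003, 0], [0, 0, 0, -0.003, 0], [0.015, 0, 0, -0.003, 0], [0.0155, 0, 0, -0.003, 0], [0.016, 0, 0, -0.003, 0], [0.0165, 0, 0, -0.003, 0], [0.017, 0, 0, -0.003, 0], [0.018, 0, 0, -0.003, 0], [0.02, 0, 0, -0.003, 0], [0.022, 0, 0, -0.003, 0]])

```text
t: 12.2
tool_pos: [0.5127, 0.4277, 0.2023]
tool_rot: [-0.097, -3.139, 0.002]
contact_force: [-0.1, 0.4, 0.6]
opening: 0.0222
grip_force: 0.0
```

```bash
python3 -c "
from h import *
go([.52,.43,.05],[.055,.998]);tilt(.50,.427,.01,.05)"
```

```text
t 12.2 shift [-0.0072  0.0027 -0.0024] roll -0.0065 q [ 0.58  0.34  1.64 -0.    1.16 -0.93] open 0.0222 grip 0.0 F [-0.1  0.4  0.6] zax [-0.002 -0.001 -1.   ] yax [ 0.062  0.998 -0.001] grasp [0.5124 0.4275 0.0476]
side 62 lo/hi [[0.4826, 0.3571, 0.0103], [0.5061, 0.4998, 0.0187]] normal [ 0.0985 -0.0113  0.9951] long [-0.0548 -0.9985 -0.0059]
top 88 lo/hi [[0.4836, 0.3596, 0.0105], [0.5043, 0.4997, 0.0175]] normal [0.0561 0.0035 0.9984] long [-0.0294  0.9996 -0.0019]
```

Emit:
apply_moves(plan=[[0.03, 0, 0, 0, 0], [0.03, 0, 0, -0.005, 0], [0.03, 0, 0, -0.02, 0], [0.03, 0, 0, -0.05, 0], [0.03, 0, 0, -0.09, 0], [0.035, 0, 0, -0.13, 0], [0.035, 0, 0, -0.17, 0], [0.035, 0, 0, -0.21, 0], [0.035, 0, 0, -0.25, 0], [0.035, 0, 0, -0.25, 0]])

```text
t: 13.13
tool_pos: [0.5135, 0.4283, 0.4677]
tool_rot: [0.096, 3.124, 0.018]
contact_force: [0.6, 0.6, 2.2]
opening: 0.0348
grip_force: 0.0
```

Run:
```python
from h import *
tilt(.495,.427,.009,.05,hx=.025,gap=.02)
go(rk(-24,-26,250),RY)
p=eyes.get_image("side");q=eyes.get_image("top")
cv2.imwrite("pics/d.png",np.hstack([cv2.resize(p["img"][100:270,180:340],(450,478),interpolation=2),cv2.resize(q["img"][120:260,90:190],(350,480),interpolation=2)]))
for k in(p,q):
    f=cloud(k,np.ones(k["img"].shape[:2],bool))
    g=(f-O)@np.stack([RX,RY,[0,0,1]]).T*1000
    g=g[(g[:,0]>-80)&(g[:,0]<24)&(abs(g[:,1])<60)&(g[:,2]>5)&(g[:,2]<150)]
    h=g[:,0]*-.5+(g[:,2]-50)*.866; u=g[:,0]*.866+(g[:,2]-50)*.5
    for s in(-1,1):
      for lo in range(-60,50,15):
        m=(g[:,1]*s>8)&(g[:,1]*s<46)&(h>8.5)&(u>lo)&(u<lo+15)
        if m.sum()>3:print(s,lo,m.sum(),"y",np.percentile(g[m,1],[3,50,97]).round(1),"h",np.percentile(h[m],[50,95]).round(1))
```

```text
side 78 lo/hi [[0.4819, 0.356, 0.0097], [0.5054, 0.4996, 0.0187]] normal [ 0.097  -0.0031  0.9953] long [-0.0484 -0.9988  0.0016]
top 105 lo/hi [[0.4834, 0.3633, 0.0093], [0.5027, 0.5039, 0.0176]] normal [0.0553 0.006  0.9984] long [ 0.0057 -1.      0.0057]
t 13.23 shift [-0.1055 -0.4396  0.0526] roll 1.4148 q [ 0.58  0.13  1.45 -0.    1.56 -0.93] open 0.035 grip 0.0 F [-0.7 -0.8 -0.8] zax [ 0.007  0.004 -1.   ] yax [0.062 0.998 0.005] grasp [0.5142 0.4286 0.304 ]Traceback (most recent call last):
  File "<stdin>", line 5, in <module>
    return _nx.concatenate(arrs, 1, dtype=dtype, casting=casting)
           ~~~~~~~~~~~~~~~^^^^^^^^^^^^^^^^^^^^^^^^^^^^^^^^^^^^^^^
ValueError: all the input array dimensions except for the concatenation axis must match exactly, but along dimension 0, the array at index 0 has size 478 and the array at index 1 has size 480
```

Run:
```python
from h import *
p=eyes.get_image("side");q=eyes.get_image("top")
cv2.imwrite("pics/d.png",np.hstack([cv2.resize(p["img"][100:270,180:340],(450,480),interpolation=2),cv2.resize(q["img"][120:260,90:190],(350,480),interpolation=2)]))
for k in(p,q):
    f=cloud(k,np.ones(k["img"].shape[:2],bool))
    g=(f-O)@np.stack([RX,RY,[0,0,1]]).T*1000
    g=g[(g[:,0]>-80)&(g[:,0]<24)&(abs(g[:,1])<60)&(g[:,2]>5)&(g[:,2]<150)]
    h=g[:,0]*-.5+(g[:,2]-50)*.866; u=g[:,0]*.866+(g[:,2]-50)*.5
    for s in(-1,1):
      for lo in range(-60,50,15):
        m=(g[:,1]*s>8)&(g[:,1]*s<46)&(h>8.5)&(u>lo)&(u<lo+15)
        if m.sum()>3:print(s,lo,m.sum(),"y",np.percentile(g[m,1],[3,50,97]).round(1),"h",np.percentile(h[m],[50,95]).round(1))
```

```text
-1 -60 58 y [-41.  -26.6 -14.8] h [19.4 24.2]
-1 -45 63 y [-40.1 -25.9 -16.5] h [21.  25.7]
-1 -30 54 y [-38.2 -26.4 -17.2] h [21.2 26.1]
-1 -15 58 y [-39.2 -26.  -17.6] h [21.2 26.4]
-1 0 55 y [-38.8 -25.6 -17.1] h [22.3 25.7]
-1 15 57 y [-39.3 -24.8 -16.9] h [21.1 25.4]
-1 30 28 y [-38.  -27.8 -17.8] h [21.9 26. ]
1 -60 36 y [11.2 24.4 42.1] h [13.1 17. ]
1 -45 30 y [16.8 24.8 39. ] h [11.6 17. ]
1 -30 30 y [17.7 24.  29. ] h [11.4 15.8]
1 -15 29 y [16.8 22.4 28.8] h [12.9 15.6]
1 0 29 y [17.9 24.4 30. ] h [12.3 17.1]
1 15 22 y [18.  23.4 28.5] h [12.3 14.5]
1 30 8 y [18.5 21.9 26.6] h [11.2 17.1]
-1 -60 39 y [-43.  -21.   -9.7] h [18.  25.4]
-1 -45 41 y [-33.9 -19.2 -12.4] h [21.7 26. ]
-1 -30 38 y [-31.7 -20.2 -13.1] h [21.1 24.4]
-1 -15 42 y [-32.7 -18.9 -13. ] h [21.9 25.3]
-1 0 40 y [-31.6 -19.3 -12.8] h [21.9 26.7]
-1 15 39 y [-31.6 -18.1 -13.7] h [21.9 24.5]
-1 30 27 y [-31.1 -20.8 -14.2] h [21.2 26.3]
1 -60 35 y [10.9 28.1 43.7] h [13.2 17.5]
1 -45 22 y [17.3 28.8 33.6] h [12.4 16.5]
1 -30 21 y [20.9 28.9 33.4] h [13.7 16.1]
1 -15 20 y [22.1 29.6 34.8] h [12.3 16.3]
1 0 20 y [21.3 27.8 32.2] h [12.5 14.8]
1 15 17 y [21.3 28.4 32.6] h [11.4 14.8]
1 30 6 y [21.1 29.  30.2] h [11.  15.3]
```

View pics/d.png

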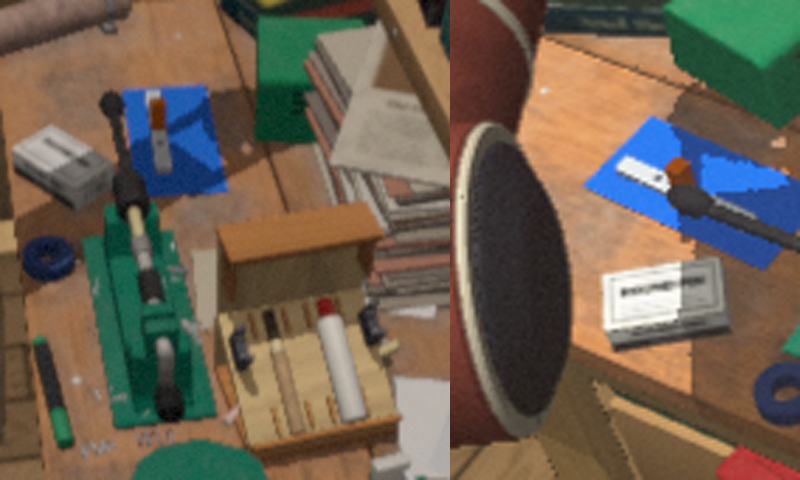

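The bar lies flat on the mat (left crop 158,135), and the brush (283,365) and tube (343,360) are undisturbed in the rack. Next is the tube.

Emit:
apply_moves(plan=[[0.036, -0.006, -0.025, 0, 0.1], [0.036, -0.014, -0.06, 0, 0.22], [0.036, -0.023, -0.097, 0, 0.34], [0.036, -0.032, -0.134, 0, 0.46], [0.036, -0.041, -0.171, 0, 0.58], [0.036, -0.05, -0.208, 0, 0.7], [0.036, -0.059, -0.245, 0, 0.82], [0.036, -0.068, -0.282, 0, 0.94], [0.036, -0.077, -0.319, 0, 1.06], [0.036, -0.085, -0.355, 0, 1.18], [0.036, -0.093, -0.39, 0.01, 1.3], [0.036, -0.101, -0.42, 0.03, 1.4]])

```text
t: 14.43
tool_pos: [0.5883, 0.0002, 0.4244]
tool_rot: [2.103, 2.33, 0.002]
contact_force: [0.4, -0.8, 0.7]
opening: 0.0366
grip_force: 0.0
```

```bash
python3 -c "
from h import *
go(rk(-24,-25.5,180),RY)"
```

```text
t 14.43 shift [-0.0175  0.0008  0.0897] roll 0.0081 q [-0.13 -0.05  1.68 -0.    1.51 -0.23] open 0.0366 grip 0.0 F [ 0.4 -0.8  0.7] zax [ 0.003 -0.001 -1.   ] yax [0.995 0.102 0.003] grasp [0.5887 0.0001 0.2697]
```

Emit:
apply_moves(plan=[[0.036, -0.012, 0.0, 0.0, 0.008], [0.036, -0.012, 0.0, 0.03, 0.008], [0.036, -0.012, 0.0, 0.06, 0.008], [0.036, -0.012, 0, 0.085, 0.008], [0.036, -0.012, 0, 0.085, 0.008], [0.036, -0.012, 0, 0.085, 0.008]])

```text
t: 14.93
tool_pos: [0.5886, -0.0089, 0.3359]
tool_rot: [-2.102, -2.328, 0.005]
contact_force: [-0.2, 1.0, 0.1]
opening: 0.0359
grip_force: 0.0
```

```bash
python3 -c "
from h import *
go(rk(-24,-25.5,63),RY)"
```

```text
t 14.93 shift [-0.0087  0.0024  0.1182] roll 0.008 q [-0.14  0.02  1.76  0.    1.36 -0.24] open 0.0359 grip 0.0 F [-0.2  1.   0.1] zax [-0.006  0.001 -1.   ] yax [ 0.995  0.102 -0.005] grasp [ 0.5877 -0.0087  0.1812]
```

Emit:
apply_moves(plan=[[0.036, -0.0087, 0.0015, 0.0, 0.008], [0.036, -0.0087, 0.0015, 0.03, 0.008], [0.036, -0.0087, 0.0015, 0.06, 0.008], [0.036, -0.0087, 0.0015, 0.08, 0.008], [0.036, -0.0087, 0.0015, 0.09, 0.008], [0.036, -0.0087, 0.0015, 0.09, 0.008], [0.036, -0.0087, 0.0015, 0.09, 0.008]])

```text
t: 15.52
tool_pos: [0.5926, -0.0182, 0.2501]
tool_rot: [2.114, 2.321, 0.002]
contact_force: [-0.2, 0.4, 0.5]
opening: 0.036
grip_force: 0.0
```

```bash
python3 -c "
from h import *
go(rk(-24,-25.5,63),RY)"
```

```text
t 15.52 shift [ 0.0011 -0.0014  0.0324] roll -0.0011 q [-0.16  0.12  1.81 -0.    1.21 -0.25] open 0.036 grip 0.0 F [-0.2  0.4  0.5] zax [ 0.002 -0.    -1.   ] yax [0.996 0.093 0.002] grasp [ 0.5929 -0.0182  0.0954]
```

Emit:
apply_moves(plan=[[0.036, 0.001, -0.0014, 0.015, 0], [0.036, 0.001, -0.0014, 0.026, 0], [0.036, 0.001, -0.0014, 0.028, 0], [0.036, 0.001, -0.0014, 0.028, 0], [0.036, 0.001, -0.0014, 0.028, 0]])

```text
t: 15.93
tool_pos: [0.5906, -0.0171, 0.2212]
tool_rot: [2.115, 2.322, 0.001]
contact_force: [0.7, 0.1, 0.1]
opening: 0.0363
grip_force: 0.0
```

```bash
python3 -c "
from h import *
go(rk(-24,-25.5,63),RY)"
```

```text
t 15.93 shift [-0.0001  0.0005  0.0035] roll -0.0012 q [-0.15  0.15  1.83 -0.    1.16 -0.25] open 0.0363 grip 0.0 F [0.7 0.1 0.1] zax [ 0.001 -0.    -1.   ] yax [0.996 0.093 0.001] grasp [ 0.5908 -0.0172  0.0665]
```

Emit:
apply_moves(plan=[[0.036, 0, 0, 0.003, 0], [0.036, 0, 0, 0.003, 0], [0.02, 0, 0, 0.003, 0], [0.01, 0, 0, 0.003, 0], [0.0, 0, 0, 0.003, 0], [0, 0, 0, 0.003, 0], [0, 0, 0, 0.003, 0]], newtons=25)

```text
t: 16.52
tool_pos: [0.5915, -0.0176, 0.2197]
tool_rot: [2.113, 2.319, 0.003]
contact_force: [0.9, -3.1, 6.6]
opening: 0.0229
grip_force: 26.2
```

```bash
python3 -c "
from h import *
go(rk(-24,-25.5,63),RY)"
```

```text
t 16.52 shift [ 0.0005 -0.0003  0.002 ] roll -0.0016 q [-0.16  0.16  1.83 -0.    1.15 -0.25] open 0.0229 grip 26.2 F [ 0.9 -3.1  6.6] zax [ 0.005 -0.001 -1.   ] yax [0.996 0.093 0.004] grasp [ 0.5922 -0.0179  0.065 ]
```

Emit:
apply_moves(plan=[[0, -0.0025, 0, -0.0043, 0], [0, -0.006, 0, -0.0104, 0], [0, -0.01, 0, -0.0173, 0], [0, -0.015, 0, -0.026, 0], [0, -0.02, 0, -0.0346, 0], [0, -0.025, 0, -0.0433, 0], [0, -0.03, 0, -0.052, 0], [0, -0.035, 0, -0.0606, 0], [0, -0.04, 0, -0.07, 0], [0, -0.045, 0, -0.08, 0], [0, -0.06, 0, -0.09, 0], [0, -0.06, 0, -0.09, 0]])

```text
t: 17.52
tool_pos: [0.5968, -0.0792, 0.3107]
tool_rot: [2.114, 2.317, 0.002]
contact_force: [0.3, -0.3, -0.5]
opening: 0.023
grip_force: 26.4
```

Run:
```python
from h import *
go(rk(-24,-25.5,63),RY)
for n in("side","top"):
    k=eyes.get_image(n)
    r=eyes.outline_of("part_lube_tube",k)
    if r:
        c=cloud(k,r[0]["region"]);c=c[(c[:,2]>.08)&(c[:,2]<.2)];w,V=np.linalg.eigh(np.cov(c.T));print(n,r[0]["confidence"],len(c),np.percentile(c,[2,50,98],axis=0),V[:,2])
    f=cloud(k,np.ones(k["img"].shape[:2],bool));f=f[(abs(f[:,0]-.51)<.09)&(abs(f[:,1]+.2)<.11)&(f[:,2]>.012)&(f[:,2]<.03)]
    rc=cv2.minAreaRect(f[:,:2].astype(np.float32)*1000);print("tray rim",rc,np.percentile(f[:,2],[5,95]))
```

```text
t 17.52 shift [ 0.0625 -0.0004  0.0929] roll -0.0027 q [-0.26  0.07  1.75 -0.    1.31 -0.35] open 0.023 grip 26.4 F [ 0.3 -0.3 -0.5] zax [ 0.005 -0.003 -1.   ] yax [0.996 0.091 0.005] grasp [ 0.5976 -0.0796  0.156 ]
side 0.69 1451 [[ 0.4928 -0.0025  0.0809]
 [ 0.5408  0.0577  0.1451]
 [ 0.6023  0.0727  0.1777]] [0.4692 0.0044 0.8831]
tray rim ((532.572509765625, -200.5645294189453), (164.91920471191406, 138.89541625976562), 88.24366760253906) [0.0129 0.028 ]
top 0.55 217 [[ 0.5782 -0.1089  0.1226]
 [ 0.586  -0.0467  0.165 ]
 [ 0.5992 -0.0123  0.1818]] [-0.0614  0.8729  0.484 ]
tray rim ((523.8280639648438, -209.52786254882812), (179.37550354003906, 157.3921661376953), 88.07920837402344) [0.013  0.0281]
```

```bash
python3 -c "
from h import *
go([.5245,-.221,.12],[.9995,-.033])"
```

```text
t 17.72 shift [-0.137 -0.084  0.032] roll 0.1257 q [-0.25  0.07  1.76  0.    1.31 -0.35] open 0.0232 grip 26.4 F [ 0.8  0.1 -1.2] zax [-0.001  0.001 -1.   ] yax [ 0.996  0.093 -0.001] grasp [ 0.5953 -0.0768  0.1519]
```

Emit:
apply_moves(plan=[[0, -0.03, -0.018, 0, 0.03], [0, -0.065, -0.04, 0, 0.06], [0, -0.1, -0.061, 0, 0.1], [0, -0.125, -0.077, 0, 0.12], [0, -0.137, -0.084, 0, 0.125], [0, -0.137, -0.084, 0, 0.125], [0, -0.137, -0.084, 0, 0.125]])

```text
t: 18.3
tool_pos: [0.5247, -0.2209, 0.3067]
tool_rot: [-2.257, -2.184, -0.001]
contact_force: [0.4, 0.5, -1.3]
opening: 0.0234
grip_force: 26.4
```

Run:
```python
from h import *
go([.5245,-.221,.12],[.9995,-.033])
for n in("side","top"):
    k=eyes.get_image(n)
    f=cloud(k,np.ones(k["img"].shape[:2],bool));f=f[(f[:,0]>.53)&(f[:,0]<.7)&(f[:,1]>-.33)&(f[:,1]<-.1)&(f[:,2]>.03)&(f[:,2]<.11)]
    for y in np.arange(-.32,-.1,.03):
        s=f[abs(f[:,1]-y)<.015]
        if len(s)>3: print(n,round(y,2),len(s),"x lo for z>.03,.05,.08",[np.percentile(s[s[:,2]>z,0],2).round(3) if (s[:,2]>z).sum()>2 else None for z in(.03,.05,.08)])
    print("tube",end=" ");
    r=eyes.outline_of("part_lube_tube",k)
    if r:
        c=cloud(k,r[0]["region"]);c=c[(abs(c[:,1]+.21)<.1)&(abs(c[:,0]-.525)<.03)&(c[:,2]>.08)&(c[:,2]<.2)]
        if len(c)>9: w,V=np.linalg.eigh(np.cov(c.T));print(len(c),np.percentile(c,[2,50,98],axis=0),V[:,2])
```

```text
t 18.3 shift [-0.0001 -0.0002  0.032 ] roll 0.0002 q [-0.53  0.    1.83  0.    1.31 -0.5 ] open 0.0234 grip 26.4 F [ 0.4  0.5 -1.3] zax [-0.001  0.001 -1.   ] yax [ 0.999 -0.033 -0.001] grasp [ 0.5246 -0.2207  0.152 ]
side -0.32 314 x lo for z>.03,.05,.08 [np.float64(0.605), np.float64(0.608), np.float64(0.616)]
side -0.29 244 x lo for z>.03,.05,.08 [np.float64(0.602), np.float64(0.619), np.float64(0.619)]
side -0.26 199 x lo for z>.03,.05,.08 [np.float64(0.602), np.float64(0.618), np.float64(0.618)]
side -0.23 183 x lo for z>.03,.05,.08 [np.float64(0.595), np.float64(0.61), np.float64(0.61)]
side -0.2 269 x lo for z>.03,.05,.08 [np.float64(0.589), np.float64(0.609), np.float64(0.609)]
side -0.17 370 x lo for z>.03,.05,.08 [np.float64(0.584), np.float64(0.584), np.float64(0.606)]
side -0.14 233 x lo for z>.03,.05,.08 [np.float64(0.583), np.float64(0.583), None]
side -0.11 230 x lo for z>.03,.05,.08 [np.float64(0.644), np.float64(0.643), None]
tube 311 [[ 0.5136 -0.2533  0.1226]
 [ 0.5255 -0.2318  0.1412]
 [ 0.5365 -0.1997  0.1614]] [-0.1478 -0.8333 -0.5327]
top -0.32 219 x lo for z>.03,.05,.08 [np.float64(0.602), np.float64(0.605), np.float64(0.608)]
top -0.29 213 x lo for z>.03,.05,.08 [np.float64(0.598), np.float64(0.617), np.float64(0.617)]
top -0.26 153 x lo for z>.03,.05,.08 [np.float64(0.597), np.float64(0.613), np.float64(0.613)]
top -0.23 33 x lo for z>.03,.05,.08 [np.float64(0.61), np.float64(0.614), np.float64(0.614)]
top -0.2 23 x lo for z>.03,.05,.08 [np.float64(0.585), np.float64(0.606), np.float64(0.606)]
top -0.17 110 x lo for z>.03,.05,.08 [np.float64(0.579), np.float64(0.579), np.float64(0.603)]
top -0.14 151 x lo for z>.03,.05,.08 [np.float64(0.577), np.float64(0.576), np.float64(0.576)]
top -0.11 62 x lo for z>.03,.05,.08 [np.float64(0.642), np.float64(0.641), None]
tube 260 [[ 0.5099 -0.2489  0.1251]
 [ 0.5181 -0.1887  0.1631]
 [ 0.5321 -0.1547  0.1816]] [-0.054  -0.8772 -0.477 ]
```

Emit:
apply_moves(plan=[[0, 0, 0, 0.03, 0], [0, 0, 0, 0.06, 0], [0, 0, 0, 0.085, 0], [0, 0, 0, 0.096, 0], [0, 0, 0, 0.1, 0], [0, 0, 0, 0.103, 0], [0, 0, 0, 0.106, 0], [0, 0, 0, 0.109, 0], [0, 0, 0, 0.112, 0], [0, 0, 0, 0.112, 0]], newtons=20)

```text
t: 19.33
tool_pos: [0.5262, -0.2211, 0.1983]
tool_rot: [2.255, 2.184, 0.004]
contact_force: [-2.4, 4.7, 8.2]
opening: 0.0232
grip_force: 27.8
```

```bash
cat >> h.py <<'E'
def part(cx,cy,zlo,zhi,hx=.03,hy=.085,names=("side","top")):
    for n in names:
        k=eyes.get_image(n)
        f=cloud(k,np.ones(k["img"].shape[:2],bool));f=f[(abs(f[:,0]-cx)<hx)&(abs(f[:,1]-cy)<hy)&(f[:,2]>zlo)&(f[:,2]<zhi)]
        for y in np.arange(cy-hy,cy+hy,.02):
            s=f[abs(f[:,1]-y)<.01]
            if len(s)>3: print(n,round(y,3),len(s),"x",np.percentile(s[:,0],[5,95]).round(3),"z50/95",np.percentile(s[:,2],[50,95]).round(4))
E
python3 -c "
from h import *
go([.5245,-.221,.03],[.9995,-.033]);part(.522,-.2,.008,.1)"
```

```text
t 19.33 shift [ 0.0001 -0.0018  0.0136] roll 0.0008 q [-0.53  0.14  1.89  0.    1.11 -0.5 ] open 0.0232 grip 27.8 F [-2.4  4.7  8.2] zax [ 0.003 -0.    -1.   ] yax [ 0.999 -0.032  0.003] grasp [ 0.5267 -0.2211  0.0436]
side -0.285 118 x [0.496 0.548] z50/95 [0.0175 0.0234]
side -0.245 148 x [0.511 0.545] z50/95 [0.0283 0.0977]
side -0.225 357 x [0.497 0.549] z50/95 [0.0513 0.0905]
side -0.205 82 x [0.496 0.541] z50/95 [0.0476 0.0825]
top -0.285 23 x [0.498 0.55 ] z50/95 [0.0221 0.0268]
top -0.265 10 x [0.505 0.552] z50/95 [0.0151 0.0201]
top -0.245 72 x [0.511 0.551] z50/95 [0.0252 0.0349]
top -0.225 55 x [0.499 0.522] z50/95 [0.0689 0.0974]
top -0.205 44 x [0.501 0.529] z50/95 [0.0531 0.098 ]
top -0.185 75 x [0.514 0.532] z50/95 [0.0569 0.0661]
top -0.165 55 x [0.516 0.535] z50/95 [0.0647 0.0711]
top -0.145 13 x [0.508 0.531] z50/95 [0.0681 0.073 ]
top -0.125 36 x [0.494 0.549] z50/95 [0.0209 0.0238]
```

Emit:
apply_moves(plan=[[0, 0, 0, 0.002, 0], [0, 0, 0, 0.004, 0], [0, 0, 0, 0.006, 0], [0, 0, 0, 0.008, 0], [0, 0, 0, 0.01, 0], [0, 0, 0, 0.01, 0]])

```text
t: 19.93
tool_pos: [0.5265, -0.2207, 0.1894]
tool_rot: [2.256, 2.184, 0.006]
contact_force: [-2.7, 9.2, 15.2]
opening: 0.023
grip_force: 31.0
```

```bash
python3 -c "
from h import *
go([.5245,-.221,.03],[.9995,-.033]);part(.522,-.2,.008,.1,names=('top',))"
```

```text
t 19.93 shift [-0.0004 -0.002   0.0047] roll 0.0006 q [-0.53  0.16  1.89  0.    1.09 -0.5 ] open 0.023 grip 31.0 F [-2.7  9.2 15.2] zax [ 0.004  0.001 -1.   ] yax [ 0.999 -0.032  0.004] grasp [ 0.5271 -0.2205  0.0347]
top -0.285 23 x [0.497 0.55 ] z50/95 [0.022 0.025]
top -0.265 10 x [0.513 0.552] z50/95 [0.0165 0.024 ]
top -0.245 56 x [0.51  0.533] z50/95 [0.0253 0.0316]
top -0.225 62 x [0.499 0.531] z50/95 [0.0492 0.0903]
top -0.205 46 x [0.501 0.528] z50/95 [0.0433 0.0944]
top -0.185 70 x [0.514 0.532] z50/95 [0.0431 0.0486]
top -0.165 61 x [0.515 0.534] z50/95 [0.0489 0.0544]
top -0.145 30 x [0.519 0.531] z50/95 [0.0514 0.0548]
top -0.125 31 x [0.497 0.548] z50/95 [0.0216 0.0252]
```

Emit:
apply_moves(plan=[[0, 0.001, 0, 0.002, 0], [0, 0.002, 0, 0.004, 0], [0, 0.003, 0, 0.006, 0], [0, 0.003, 0, 0.008, 0], [0, 0.003, 0, 0.009, 0], [0, 0.003, 0, 0.009, 0]])

```text
t: 20.48
tool_pos: [0.5267, -0.2178, 0.18]
tool_rot: [2.255, 2.184, 0.005]
contact_force: [-1.5, 6.9, 11.8]
opening: 0.0235
grip_force: 32.4
```

```bash
python3 -c "
from h import *
go([.5245,-.221,.03],[.9995,-.033]);part(.522,-.2,.008,.1,names=('top',))"
```

```text
t 20.48 shift [-0.0032 -0.0021 -0.0047] roll 0.0007 q [-0.52  0.17  1.89  0.    1.08 -0.49] open 0.0235 grip 32.4 F [-1.5  6.9 11.8] zax [ 0.004  0.001 -1.   ] yax [ 0.999 -0.032  0.004] grasp [ 0.5273 -0.2177  0.0253]
top -0.285 25 x [0.499 0.55 ] z50/95 [0.0223 0.0243]
top -0.265 6 x [0.549 0.552] z50/95 [0.0139 0.0222]
top -0.245 40 x [0.513 0.551] z50/95 [0.0246 0.0291]
top -0.225 73 x [0.501 0.526] z50/95 [0.0569 0.0936]
top -0.205 39 x [0.501 0.524] z50/95 [0.071  0.0949]
top -0.185 65 x [0.514 0.534] z50/95 [0.0286 0.0333]
top -0.165 65 x [0.515 0.534] z50/95 [0.0302 0.0351]
top -0.145 40 x [0.517 0.533] z50/95 [0.0279 0.0313]
top -0.125 39 x [0.494 0.55 ] z50/95 [0.0218 0.0267]
```

Emit:
apply_moves(plan=[[0, 0, 0, 0.001, 0], [0, 0, 0, 0.002, 0], [0, 0, 0, 0.0025, 0], [0, 0, 0, 0.001, 0], [0.022, 0, 0, 0, 0], [0.0235, 0, 0, 0, 0], [0.0245, 0, 0, 0, 0], [0.026, 0, 0, 0, 0], [0.029, 0, 0, 0, 0], [0.03, 0, 0, 0, 0]])

```text
t: 21.37
tool_pos: [0.5246, -0.2182, 0.176]
tool_rot: [-2.256, -2.185, 0.001]
contact_force: [-1.1, 0.1, 3.2]
opening: 0.0299
grip_force: 1.3
```

```bash
python3 -c "
from h import *
go([.5245,-.221,.03],[.9995,-.033]);part(.522,-.2,.008,.1,names=('top',))"
```

```text
t 21.37 shift [-0.0028 -0.     -0.0087] roll 0.0008 q [-0.53  0.17  1.9  -0.    1.07 -0.49] open 0.0299 grip 1.3 F [-1.1  0.1  3.2] zax [-0.001  0.    -1.   ] yax [ 0.999 -0.032 -0.001] grasp [ 0.5244 -0.2182  0.0213]
top -0.285 23 x [0.499 0.55 ] z50/95 [0.0229 0.0256]
top -0.265 9 x [0.551 0.552] z50/95 [0.0193 0.0256]
top -0.245 41 x [0.511 0.531] z50/95 [0.0239 0.0296]
top -0.225 69 x [0.495 0.524] z50/95 [0.0669 0.0963]
top -0.205 46 x [0.495 0.525] z50/95 [0.0727 0.0977]
top -0.185 66 x [0.511 0.531] z50/95 [0.0238 0.0303]
top -0.165 65 x [0.512 0.531] z50/95 [0.025  0.0303]
top -0.145 42 x [0.516 0.531] z50/95 [0.0212 0.0265]
top -0.125 40 x [0.493 0.546] z50/95 [0.0209 0.0257]
```

Emit:
apply_moves(plan=[[0.03, 0, 0, -0.005, 0], [0.03, 0, 0, -0.02, 0], [0.03, 0, 0, -0.05, 0], [0.03, 0, 0, -0.085, 0], [0.03, 0, 0, -0.12, 0], [0.03, 0, 0, -0.15, 0], [0.03, 0, 0, -0.165, 0], [0.03, 0, 0, -0.165, 0], [0.03, 0, 0, -0.165, 0]])

```text
t: 22.17
tool_pos: [0.5251, -0.218, 0.3422]
tool_rot: [2.255, 2.184, 0.001]
contact_force: [-0.1, 0.5, -0.8]
opening: 0.0305
grip_force: 0.0
```

```bash
python3 -c "
from h import *
go(rk(-24,25.6,185),RY);part(.522,-.2,.008,.1)"
```

```text
t 22.17 shift [0.1964 0.0089 0.0023] roll -0.1262 q [-0.52 -0.04  1.81  0.    1.37 -0.49] open 0.0305 grip 0.0 F [-0.1  0.5 -0.8] zax [ 0.002 -0.001 -1.   ] yax [ 0.999 -0.032  0.002] grasp [ 0.5254 -0.2182  0.1875]
side -0.285 124 x [0.496 0.549] z50/95 [0.0169 0.0229]
side -0.245 93 x [0.514 0.535] z50/95 [0.0227 0.028 ]
side -0.225 85 x [0.514 0.535] z50/95 [0.0258 0.0292]
side -0.205 79 x [0.515 0.536] z50/95 [0.0255 0.0288]
side -0.185 80 x [0.516 0.537] z50/95 [0.025  0.0285]
side -0.165 77 x [0.516 0.537] z50/95 [0.0253 0.0293]
side -0.145 38 x [0.52  0.534] z50/95 [0.0221 0.0269]
side -0.125 75 x [0.514 0.55 ] z50/95 [0.0174 0.0236]
top -0.285 22 x [0.496 0.549] z50/95 [0.0218 0.0251]
top -0.265 12 x [0.524 0.552] z50/95 [0.0149 0.0223]
top -0.245 46 x [0.509 0.551] z50/95 [0.024  0.0291]
top -0.225 70 x [0.511 0.53 ] z50/95 [0.0251 0.0296]
top -0.205 63 x [0.512 0.529] z50/95 [0.025 0.03 ]
top -0.185 64 x [0.512 0.532] z50/95 [0.0252 0.0295]
top -0.165 63 x [0.513 0.532] z50/95 [0.0248 0.0302]
top -0.145 43 x [0.516 0.532] z50/95 [0.0213 0.0274]
top -0.125 39 x [0.495 0.551] z50/95 [0.0207 0.0245]
```

Emit:
apply_moves(plan=[[0.03, 0.025, 0.001, 0, -0.02], [0.03, 0.06, 0.003, 0, -0.04], [0.03, 0.098, 0.005, 0, -0.07], [0.03, 0.135, 0.006, 0, -0.1], [0.03, 0.165, 0.008, 0, -0.12], [0.03, 0.185, 0.009, 0, -0.126], [0.03, 0.196, 0.009, 0, -0.126], [0.03, 0.196, 0.009, 0.03, -0.126], [0.03, 0.196, 0.009, 0.06, -0.126], [0.03, 0.196, 0.009, 0.08, -0.126], [0.03, 0.196, 0.009, 0.08, -0.126], [0.03, 0.196, 0.009, 0.08, -0.126]])

```text
t: 23.27
tool_pos: [0.5393, -0.0227, 0.2589]
tool_rot: [-2.112, -2.319, 0.005]
contact_force: [0.6, -0.4, 0.8]
opening: 0.0298
grip_force: 0.0
```

```bash
python3 -c "
from h import *
go(rk(-24,25.6,61.5),RY)"
```

```text
t 23.27 shift [0.0005 0.0013 0.0427] roll -0.001 q [-0.18 -0.01  1.93 -0.    1.23 -0.27] open 0.0298 grip 0.0 F [ 0.6 -0.4  0.8] zax [-0.005  0.001 -1.   ] yax [ 0.996  0.093 -0.005] grasp [ 0.5385 -0.0225  0.1042]
```

Emit:
apply_moves(plan=[[0.03, 0.0005, 0.0005, 0.015, 0], [0.03, 0.0005, 0.0005, 0.028, 0], [0.03, 0.0005, 0.0005, 0.035, 0], [0.03, 0.0005, 0.0005, 0.038, 0], [0.03, 0.0005, 0.0005, 0.04, 0], [0.03, 0.0005, 0.0005, 0.04, 0]])

```text
t: 23.77
tool_pos: [0.5407, -0.0219, 0.2214]
tool_rot: [2.115, 2.323, -0.0]
contact_force: [-0.1, -0.1, 0.8]
opening: 0.0299
grip_force: 0.0
```

```bash
python3 -c "
from h import *
go(rk(-24,25.6,61.5),RY)"
```

```text
t 23.77 shift [-0.     -0.0005  0.0052] roll -0.0004 q [-0.18  0.04  1.95 -0.    1.15 -0.27] open 0.0299 grip 0.0 F [-0.1 -0.1  0.8] zax [ 0. -0. -1.] yax [0.996 0.094 0.   ] grasp [ 0.5407 -0.022   0.0667]
```

Emit:
apply_moves(plan=[[0.03, 0, 0, 0.002, 0], [0.03, 0, 0, 0.003, 0], [0.03, 0, 0, 0.004, 0], [0.03, 0, 0, 0.005, 0], [0.03, 0, 0, 0.005, 0]])

```text
t: 24.18
tool_pos: [0.5415, -0.0227, 0.2176]
tool_rot: [2.11, 2.321, -0.001]
contact_force: [1.8, -6.8, -2.5]
opening: 0.0295
grip_force: 0.0
```

```bash
python3 -c "
from h import *
go(rk(-24,25.6,61.5),RY)"
```

```text
t 24.18 shift [ 0.0008 -0.0011  0.0014] roll 0.0008 q [-0.18  0.05  1.95 -0.    1.14 -0.27] open 0.0295 grip 0.0 F [ 1.8 -6.8 -2.5] zax [ 0.003 -0.003 -1.   ] yax [0.995 0.095 0.003] grasp [ 0.542  -0.0233  0.0629]
```

Emit:
apply_moves(plan=[[0.03, 0, 0, -0.0005, 0], [0.02, 0, 0, -0.0005, 0], [0.01, 0, 0, -0.0005, 0], [0.0, 0, 0, -0.0005, 0], [0.0, 0, 0, -0.0005, 0], [0.0, 0, 0, -0.0005, 0], [0.0, 0, 0, -0.0005, 0]], newtons=25)

```text
t: 24.77
tool_pos: [0.5418, -0.0231, 0.2183]
tool_rot: [2.11, 2.32, 0.0]
contact_force: [2.3, -6.4, 0.9]
opening: 0.0127
grip_force: 27.3
```

```bash
python3 -c "
from h import *
go(rk(-24,25.6,61.5),RY)"
```

```text
t 24.77 shift [ 0.0012 -0.0014  0.0021] roll 0.0004 q [-0.18  0.05  1.95 -0.    1.14 -0.27] open 0.0127 grip 27.3 F [ 2.3 -6.4  0.9] zax [ 0.004 -0.004 -1.   ] yax [0.996 0.095 0.004] grasp [ 0.5425 -0.0237  0.0636]
```

Gripped at 12.7 mm, so I draw the brush out.

Emit:
apply_moves(plan=[[0, -0.0025, 0, -0.0043, 0], [0, -0.006, 0, -0.0104, 0], [0, -0.01, 0, -0.0173, 0], [0, -0.015, 0, -0.026, 0], [0, -0.02, 0, -0.0346, 0], [0, -0.025, 0, -0.0433, 0], [0, -0.03, 0, -0.052, 0], [0, -0.035, 0, -0.0606, 0], [0, -0.04, 0, -0.07, 0], [0, -0.045, 0, -0.08, 0], [0, -0.06, 0, -0.09, 0], [0, -0.06, 0, -0.09, 0]])

```text
t: 25.77
tool_pos: [0.5473, -0.0834, 0.3101]
tool_rot: [2.113, 2.318, 0.002]
contact_force: [1.0, -0.1, 0.2]
opening: 0.0129
grip_force: 27.3
```

Run:
```python
from h import *
go([.4845,-.224,.15],[.9995,-.033])
for n in("side","top"):
    k=eyes.get_image(n)
    r=eyes.outline_of("part_bench_brush",k)
    if r:
        c=cloud(k,r[0]["region"]);c=c[(c[:,2]>.08)&(c[:,2]<.2)]
        if len(c)>9: w,V=np.linalg.eigh(np.cov(c.T));print(n,r[0]["confidence"],len(c),np.percentile(c,[2,50,98],axis=0),V[:,2])
```

```text
t 25.77 shift [-0.1342 -0.0755  0.0054] roll 0.1255 q [-0.29 -0.04  1.87 -0.    1.31 -0.38] open 0.0129 grip 27.3 F [ 1.  -0.1  0.2] zax [ 0.005 -0.002 -1.   ] yax [0.996 0.092 0.005] grasp [ 0.548  -0.0838  0.1554]
side 0.49 102 [[ 0.5429 -0.1122  0.121 ]
 [ 0.55   -0.097   0.1327]
 [ 0.557  -0.0786  0.1467]] [0.0074 0.818  0.5752]
top 0.7 115 [[ 0.5325 -0.1063  0.1237]
 [ 0.5387 -0.0406  0.1599]
 [ 0.5476 -0.0143  0.1783]] [-0.074   0.8684  0.4904]
```

Emit:
apply_moves(plan=[[0, -0.03, -0.018, 0, 0.03], [0, -0.065, -0.038, 0, 0.06], [0, -0.1, -0.058, 0, 0.1], [0, -0.122, -0.07, 0, 0.12], [0, -0.132, -0.0755, 0, 0.125], [0, -0.132, -0.0755, 0, 0.125], [0, -0.132, -0.0755, 0, 0.125]])

```text
t: 26.55
tool_pos: [0.4835, -0.2196, 0.3062]
tool_rot: [-2.255, -2.185, -0.001]
contact_force: [-0.9, 0.4, -0.5]
opening: 0.0127
grip_force: 27.3
```

Run:
```python
from h import *
go([.484,-.224,.06],[.9995,-.033])
for n in("side","top"):
    k=eyes.get_image(n)
    f=cloud(k,np.ones(k["img"].shape[:2],bool))
    for y in(-.26,-.2,-.15):
        s=f[(abs(f[:,1]-y)<.012)&(f[:,0]>.42)&(f[:,0]<.58)&(f[:,2]>.014)&(f[:,2]<.03)]
        a=s[s[:,0]<.48];b=s[s[:,0]>.54]
        print(n,y,len(a),np.percentile(a[:,0],[5,95]).round(4) if len(a)>2 else "",len(b),np.percentile(b[:,0],[5,95]).round(4) if len(b)>2 else "")
```

```text
t 26.55 shift [-0.0045  0.0007  0.0915] roll 0.0018 q [-0.57 -0.09  1.92  0.    1.31 -0.54] open 0.0127 grip 27.3 F [-0.9  0.4 -0.5] zax [-0.001  0.001 -1.   ] yax [ 1.    -0.031 -0.001] grasp [ 0.4834 -0.2194  0.1515]
side -0.26 0  21 [0.5552 0.5589]
side -0.2 0  18 [0.5576 0.5611]
side -0.15 0  16 [0.5596 0.5626]
top -0.26 25 [0.4445 0.4483] 23 [0.5511 0.5566]
top -0.2 22 [0.4466 0.4504] 5 [0.5543 0.557 ]
top -0.15 24 [0.4482 0.4538] 21 [0.555  0.5597]
```

Emit:
apply_moves(plan=[[0, -0.003, 0.0005, 0.035, 0], [0, -0.003, 0.0005, 0.07, 0], [0, -0.003, 0.0005, 0.095, 0], [0, -0.003, 0.0005, 0.102, 0], [0, -0.003, 0.0005, 0.105, 0], [0, -0.003, 0.0005, 0.108, 0], [0, -0.003, 0.0005, 0.111, 0], [0, -0.002, 0.0005, 0.114, 0], [0, -0.001, 0.0005, 0.116, 0], [0, 0, 0.0005, 0.118, 0], [0, 0, 0.0005, 0.118, 0]], newtons=20)

```text
t: 27.57
tool_pos: [0.4856, -0.2202, 0.1927]
tool_rot: [2.253, 2.185, 0.002]
contact_force: [-4.5, 5.4, 11.9]
opening: 0.0131
grip_force: 31.1
```

```bash
python3 -c "
from h import *
go([.484,-.222,.029],[.9995,-.033]);part(.482,-.2,.008,.1,hx=.02)"
```

```text
t 27.57 shift [-0.0018 -0.0015  0.009 ] roll 0.0023 q [-0.57  0.07  1.98  0.    1.09 -0.54] open 0.0131 grip 31.1 F [-4.5  5.4 11.9] zax [ 0.003 -0.001 -1.   ] yax [ 1.    -0.031  0.003] grasp [ 0.486  -0.2203  0.038 ]
side -0.285 83 x [0.464 0.499] z50/95 [0.0156 0.0233]
side -0.245 71 x [0.477 0.5  ] z50/95 [0.0185 0.0959]
side -0.225 161 x [0.478 0.5  ] z50/95 [0.0385 0.0952]
side -0.205 43 x [0.486 0.496] z50/95 [0.0334 0.0592]
side -0.185 4 x [0.492 0.494] z50/95 [0.0353 0.0377]
top -0.285 16 x [0.466 0.5  ] z50/95 [0.0223 0.0262]
top -0.245 33 x [0.465 0.487] z50/95 [0.0177 0.0907]
top -0.225 47 x [0.463 0.487] z50/95 [0.0706 0.0926]
top -0.205 33 x [0.464 0.488] z50/95 [0.0384 0.0908]
top -0.185 40 x [0.478 0.489] z50/95 [0.0389 0.0445]
top -0.165 40 x [0.48  0.491] z50/95 [0.0454 0.0516]
top -0.145 27 x [0.481 0.49 ] z50/95 [0.052  0.0565]
top -0.125 21 x [0.466 0.497] z50/95 [0.0205 0.0241]
```

Emit:
apply_moves(plan=[[0, 0.001, 0, 0.002, 0], [0, 0.001, 0, 0.004, 0], [0, 0.002, 0, 0.006, 0], [0, 0.002, 0, 0.008, 0], [0, 0.003, 0, 0.009, 0], [0, 0.003, 0, 0.01, 0], [0, 0.003, 0, 0.011, 0], [0, 0.003, 0, 0.011, 0]])

```text
t: 28.33
tool_pos: [0.4859, -0.2171, 0.182]
tool_rot: [2.254, 2.185, 0.004]
contact_force: [-3.7, 7.0, 13.0]
opening: 0.0131
grip_force: 35.4
```

```bash
python3 -c "
from h import *
go([.484,-.222,.029],[.9995,-.033]);part(.482,-.2,.008,.1,hx=.02,names=('top',))"
```

```text
t 28.33 shift [-0.0049 -0.0017 -0.0018] roll 0.0021 q [-0.56  0.08  1.98  0.    1.07 -0.53] open 0.0131 grip 35.4 F [-3.7  7.  13. ] zax [ 0.004 -0.    -1.   ] yax [ 1.    -0.031  0.004] grasp [ 0.4864 -0.2172  0.0273]
top -0.285 16 x [0.464 0.499] z50/95 [0.0224 0.0253]
top -0.245 26 x [0.476 0.488] z50/95 [0.015  0.0187]
top -0.225 54 x [0.463 0.485] z50/95 [0.0619 0.0939]
top -0.205 27 x [0.464 0.488] z50/95 [0.0724 0.0925]
top -0.185 42 x [0.478 0.49 ] z50/95 [0.0227 0.027 ]
top -0.165 35 x [0.476 0.491] z50/95 [0.0241 0.0296]
top -0.145 35 x [0.481 0.491] z50/95 [0.0271 0.0327]
top -0.125 25 x [0.467 0.5  ] z50/95 [0.0203 0.0288]
```

Emit:
apply_moves(plan=[[0, 0, 0, 0.001, 0], [0, 0, 0, 0.002, 0], [0, 0, 0, 0.003, 0], [0, 0, 0, 0.004, 0], [0, 0, 0, 0.004, 0]])

```text
t: 28.8
tool_pos: [0.4865, -0.2171, 0.1785]
tool_rot: [2.252, 2.184, 0.006]
contact_force: [-2.4, 8.3, 13.4]
opening: 0.0129
grip_force: 36.9
```

```bash
python3 -c "
from h import *
go([.484,-.222,.029],[.9995,-.033]);part(.482,-.2,.008,.1,hx=.02,names=('top',))"
```

```text
t 28.8 shift [-0.0049 -0.0023 -0.0052] roll 0.002 q [-0.56  0.09  1.98  0.    1.06 -0.53] open 0.0129 grip 36.9 F [-2.4  8.3 13.4] zax [ 0.006 -0.    -1.   ] yax [ 1.    -0.031  0.006] grasp [ 0.4873 -0.2172  0.0238]
top -0.285 15 x [0.467 0.498] z50/95 [0.0212 0.025 ]
top -0.245 24 x [0.478 0.49 ] z50/95 [0.0157 0.0192]
top -0.225 53 x [0.463 0.487] z50/95 [0.0607 0.0926]
top -0.205 29 x [0.464 0.489] z50/95 [0.0674 0.0932]
top -0.185 38 x [0.48 0.49] z50/95 [0.0181 0.0224]
top -0.165 36 x [0.48 0.49] z50/95 [0.0183 0.0228]
top -0.145 33 x [0.482 0.491] z50/95 [0.0199 0.0242]
top -0.125 28 x [0.467 0.497] z50/95 [0.0202 0.0241]
```

Almost flat, so I relax, open slowly and withdraw.

Emit:
apply_moves(plan=[[0, 0, 0, 0.001, 0], [0, 0, 0, -0.001, 0], [0.012, 0, 0, -0.002, 0], [0.013, 0, 0, -0.002, 0], [0.014, 0, 0, -0.002, 0], [0.016, 0, 0, -0.002, 0], [0.018, 0, 0, -0.002, 0], [0.019, 0, 0, -0.002, 0], [0.019, 0, 0, -0.005, 0], [0.019, 0, 0, -0.015, 0], [0.019, 0, 0, -0.04, 0], [0.019, 0, 0, -0.07, 0]])

```text
t: 29.85
tool_pos: [0.4825, -0.2163, 0.2418]
tool_rot: [-2.25, -2.181, 0.003]
contact_force: [1.4, -0.4, -0.8]
opening: 0.0191
grip_force: 0.0
```

Emit:
apply_moves(plan=[[0.019, 0, 0, -0.03, 0], [0.019, 0, 0, -0.065, 0], [0.019, 0, 0, -0.1, 0], [0.019, 0.03, 0, -0.12, 0], [0.019, 0.065, 0, -0.13, 0], [0.019, 0.1, 0, -0.13, 0], [0.019, 0.1, 0, -0.13, 0], [0.019, 0.1, 0, -0.13, 0]])

```text
t: 30.52
tool_pos: [0.4867, -0.1158, 0.3738]
tool_rot: [-2.252, -2.19, 0.001]
contact_force: [-0.3, -0.3, -0.1]
opening: 0.0188
grip_force: 0.0
```

Run:
```python
from h import *
go([.484,-.222,.2]);part(.485,-.2,.008,.05,hx=.02)
tilt(.495,.427,.009,.03,hx=.02,gap=.02)
p=eyes.get_image("side");q=eyes.get_image("top")
cv2.imwrite("pics/e.png",np.hstack([cv2.resize(p["img"][110:350,165:345],(400,530),interpolation=2),cv2.resize(q["img"][120:310,100:390],(400,530),interpolation=2)]))
```

```text
t 30.52 shift [-0.1063  0.0002  0.0191] roll 0 q [-0.38 -0.23  1.93 -0.    1.44 -0.35] open 0.0188 grip 0.0 F [-0.3 -0.3 -0.1] zax [-0.001 -0.    -1.   ] yax [ 1.    -0.028 -0.001] grasp [ 0.4866 -0.1158  0.2191]
side -0.285 82 x [0.468 0.502] z50/95 [0.0173 0.0244]
side -0.245 42 x [0.477 0.489] z50/95 [0.015  0.0183]
side -0.225 42 x [0.479 0.49 ] z50/95 [0.0155 0.0191]
side -0.205 26 x [0.484 0.492] z50/95 [0.0156 0.0196]
side -0.185 12 x [0.488 0.493] z50/95 [0.0152 0.0199]
top -0.285 16 x [0.469 0.502] z50/95 [0.0217 0.025 ]
top -0.245 25 x [0.474 0.486] z50/95 [0.0157 0.0207]
top -0.225 39 x [0.474 0.487] z50/95 [0.0159 0.0197]
top -0.205 41 x [0.476 0.488] z50/95 [0.0152 0.019 ]
top -0.185 35 x [0.476 0.487] z50/95 [0.016  0.0215]
top -0.165 33 x [0.478 0.489] z50/95 [0.0142 0.0188]
top -0.145 31 x [0.48  0.491] z50/95 [0.0149 0.0194]
top -0.125 27 x [0.467 0.501] z50/95 [0.0192 0.0249]
side 64 lo/hi [[0.4825, 0.3576, 0.0094], [0.5054, 0.4056, 0.0178]] normal [ 0.042  -0.0396  0.9983] long [-0.0972 -0.9946 -0.0354]
  avg = a.mean(axis, **keepdims_kw)
  ret = um.true_divide(
h.py:31: RuntimeWarning: Degrees of freedom <= 0 for slice
  w,V=np.linalg.eigh(np.cov(f.T));print(n,len(f),"lo/hi",np.percentile(f,[2,98],axis=0).round(4).tolist(),"normal",V[:,0]*np.sign(V[2,0]),"long",V[:,2])
  c *= np.true_divide(1, fact)
  c *= np.true_divide(1, fact)
Traceback (most recent call last):
  File "h.py", line 31, in tilt
    w,V=np.linalg.eigh(np.cov(f.T));print(n,len(f),"lo/hi",np.percentile(f,[2,98],axis=0).round(4).tolist(),"normal",V[:,0]*np.sign(V[2,0]),"long",V[:,2])
        ~~~~~~~~~~~~~~^^^^^^^^^^^^^
numpy.linalg.LinAlgError: Eigenvalues did not converge
```

Run:
```python
from h import *
p=eyes.get_image("side")
cv2.imwrite("pics/e.png",cv2.resize(p["img"][110:350,165:345],(450,600),interpolation=2))
f=cloud(p,np.ones(p["img"].shape[:2],bool))
f=f[(abs(f[:,1]-.385)<.025)&(abs(f[:,0]-.49)<.045)&(f[:,2]<.03)]
x=f[:,0]-(f[:,1]-.427)*.055
for a in np.arange(.45,.53,.004):
    m=(x>=a)&(x<a+.004)
    if m.sum()>2: print(round(a,3),m.sum(),np.median(f[m,2]).round(4))
```

```text
0.458 5 0.0025
0.462 9 0.0041
0.466 12 0.0035
0.47 15 0.0042
0.474 12 0.0047
0.478 12 0.0033
0.482 14 0.0058
0.486 13 0.0129
0.49 13 0.0141
0.494 14 0.0137
0.498 11 0.013
0.502 11 0.0063
0.506 11 0.0033
0.51 12 0.0034
0.514 13 0.0022
0.518 13 0.004
0.522 14 0.0034
0.526 13 0.0049
0.53 11 0.0041
```

View pics/e.png

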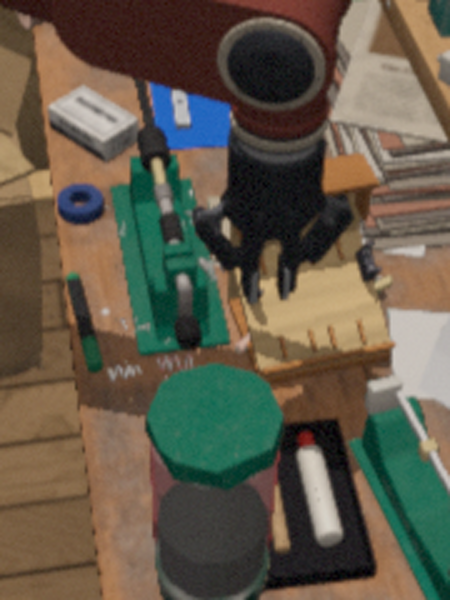

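The bar is flat on the mat, with its top at 13 mm and at (180,108). The tube (322,490) and brush (283,515) lie flat in the tray, the rack is empty and the arm is clear.

```bash
python3 -c "
from h import *
print(ctrl.finish_job())"
```

```text
the job is handed in; nothing more can be done
None
```

I handed the job in at about 31 s of robot time: the bar lies flat, lengthwise, on the mat, the tube and the brush lie flat in the parts tray, and I moved neither carton. No verdict came back from the judge.

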